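# Up-end the sauce bottle into its cap-down clip

### The job

The tall squeeze bottle stands on its foot; walk it end over end so that it waits cap-down for the rush: tip it over its foot on to its side on the worktop and let go, then take it again, raise it over its cap, and push it upright between the sprung jaws of the bottle stand until it snaps home and rests with its cap on the drip plate. It is full and greasy, so lay it down without letting it topple and always keep one end low over the worktop or the plate instead of carrying it through the air. Leave the bell, the sauce cup beside the stand and the wrapped cutlery where they are.

Things in the scene. Friction and masses are not known exactly. Their poses are not given: they have to be found in the camera images.
- bottle_mid (a point): Centre (half-way up) of the loose squeeze bottle, 210 mm long, about 0.36 kg (+-25%): dark brown rounded-square body 46 x 46 mm (corner radius 10), 150 mm long from the foot, then a round neck of 35 mm diameter and a black cap. z runs along it from foot to cap, x and y are normal to its four flat sides. Starts upright on its foot; lies without rolling on a flat side, axis 23 mm above the worktop.
- bottle_cap (a point): Centre of the flat outer face of the bottle's round cap (38 mm diameter, 35 mm long), 105 mm from bottle_mid along +z; axes as bottle_mid. The cap's end is the narrow end of the bottle.
- bottle_foot (a point): Centre of the underside of the bottle's foot, 105 mm from bottle_mid along -z; axes as bottle_mid. The centre of mass is about 85 mm from here.
- clip_seat (a point): Fixed steel bottle stand: point on its 4 mm thick drip plate where the cap's centre belongs. z up, x from the open front to the back (push the bottle in along +x). The plate spans 58 mm in front to 80 mm behind and 47 mm to either side. A black buffer at jaw height, its face 26 mm behind this point, stops the bottle; the upright back ends 124 mm above the plate. Seated play: a few mm.
- clip_mouth (a point): Midway between the lips of the stand's two sprung steel jaws, 29 mm in front of clip_seat and 106 mm above it; axes as clip_seat. The jaws are 22 mm tall; the gap is 33 mm here and flares to 54 mm 21 mm farther out. The bottle, two flat sides parallel to x, spreads the lips with some 5 to 15 N, then snaps in.
- jaw_left (a joint): Sprung jaw on the stand's +y side: 0 is closed, grows as it is spread (rad), about 0.1 as the bottle passes the lips, back under 0.06 once it is home.
- jaw_right (a joint): The same for the jaw on the -y side.
- bell: Bystander: white domed counter bell, 83 mm across, 58 mm high; origin at the centre of its underside.
- sauce_cup: Bystander: small black sauce cup beside the stand, 51 mm across, 29 mm high; origin at the centre of its underside.
- cutlery: Bystander: paper-wrapped cutlery set lying flat, 150 x 24 x 9 mm, long along its y axis; origin at the centre of its underside.

How it is judged:
On the way:
1. the bottle lies on its side on the worktop and has been let go (angle between bottle_mid's own z axis and vertical between 1.45 and 1.7 rad and height (world z) of bottle_mid below 0.036 m and contact force between bottle and the fingers below 0.2 N and linear speed of bottle below 0.03 m/s), for 0.2 s.
At the end, for the whole second after the job is handed in: The bottle stands cap-down and upright in the stand: its cap rests on the drip plate (within 5 mm) with its centre within 13 mm of the seat point, its middle within 9 mm of the seat's axis, its foot more than 204 mm above the plate, both jaws sprung back to under 0.06 rad, at rest (z of bottle_foot in the frame of clip_seat above 0.204 m and z of bottle_cap in the frame of clip_seat below 0.005 m and horizontal distance between bottle_mid and clip_seat below 0.009 m and horizontal distance between bottle_cap and clip_seat below 0.013 m and value of joint each of jaw_left, jaw_right below 0.06 rad and linear speed of bottle below 0.02 m/s); the robot touches nothing.
It fails at once if the bottle is carried through the air: both its ends (centres) are more than 70 mm above the worktop (height (world z) of each of bottle_cap, bottle_foot above 0.07 m).
It fails at once if the bottle topples: away from the stand (cap more than 100 mm from the seat point, seen from above) it turns faster than 4 rad/s (angular speed of bottle above 4 rad/s and horizontal distance between bottle_cap and clip_seat above 0.1 m).
It fails at once if the bell, the sauce cup or the wrapped cutlery is moved by more than 20 mm (distance of any of bell, sauce_cup, cutlery from where it was at the start of the episode above 0.02 m).
It also fails if it takes over 61 s, if anything falls off the work surface, if the arm or the gripper's body presses on something with over 40 N, if the wrist force passes 120 N, or if a joint passes its speed limit or range.

### The arm

A 6-joint arm with a two-finger parallel gripper is mounted at the origin on a cart in front of the work surface, level with it; the furniture and walls round the work are solid. World frame = base frame: x ahead of the robot, y to its left, z up, the work surface at z = 0. Lengths are in m, angles in rad, forces in N, time in s.
With the tool pointing down it reaches from about 0.25 to 0.725 m from the base axis. Payload 4 kg.
Tool frame: the origin (TCP) lies midway between the tips of the shut fingers; the grasp point (between the pads) lies 19 mm behind it; z points along the fingers, y is the line along which they close (so a half turn about z gives the same grasp; the last joint's range is limited). The gripper opens to 85 mm and grips with 20 to 120 N. Pads are 22 mm wide; open, the fingers measure 114 mm over their backs; the gripper's body (76 mm by 85 mm) begins 54 mm behind the grasp point. The pads swing forward as they close: fully open they stand 13 mm farther back than shut.
Start: joints at [-1.202, 0.241, 0.005, 1.335, 0, 1.571], TCP at [0.18, -0.466, 0.231] pointing down, gripper open.
Joint ranges: [-2.72, 2.72], [-1.05, 1.87], [-1.09, 1.28], [-1.99, 2.15], [-1.42, 1.44], [-3.14, 3.14]. Speed limits (rad/s): [2.79, 2.79, 3.14, 3.14, 3.14, 3.14].

### API

Orientations are given as a unit quaternion [x, y, z, w].
In Python, from workcell import bot gives the robot as it stands. The module is installed in compiled form; this text tells all that it offers.
- The arm moves only by the tool drive_tool, never from a script. Its arguments are lists of equal length, an entry for each row: "slide": the shift along the tool's x, y, z scaled (see below), a list of three; "rotation": the turn, a rotation vector about the tool's x, y, z scaled (see below), a list of three. A call has exactly 8 rows; each row is the pose to reach, as a shift and turn from the pose commanded when the call began, along the tool's axes at that moment; what a row does not reach only later rows make up. The controller multiplies each number of a shift by 250 mm and each number of a turn by 0.5 rad. A row lasts 1/8 s, in which the tool goes at most 62.5 mm and 10.7 degrees, less where a joint would pass 70% of its speed; a pose out of reach is approached as far as the arm can. A call with a number of a shift or a turn outside -1 to 1 is refused whole. A call with a gripper value outside its range is refused whole. "gripper" is the opening, from 0 (shut) to 1 (fully open), set as the call begins (left out, the last holds). The fingers move at their own pace and stop on an object; the grip force is fixed at half the most. Time passes only in rows, so rows that repeat a pose let the fingers close, or fill a call up. It gives the time, the measured TCP pose, the force, the opening and the grip force at its end, in the units of the state.
- bot.get_obs(): the state, without advancing time (a new reading comes with each control period).
- bot.camera(name): name is "side" or "top"; returns a dict with "image" (480x640x3 uint8, red, green, blue), "z_map" (480x640 float32, m along the optical axis (not along the pixel's ray), 0 where there is no reading), "camera_matrix" (3x3 intrinsics, pixels), "xyz" and "orientation" of the camera in the world. Camera axes: x right, y up, looking along -z (the intrinsics and any distortion apply to the point x, -y, -z); pixel columns grow to the right and rows downward; lengths in m; the calibration is good to about 2 mm. A picture is of the moment at which its call begins.
- bot.job_done(): hands the job in; it is judged then, once.
The state is a dict: "clock": time; "joint_pos": joint angles; "joint_vel": joint speeds; "tau": joint torques, N m; "eef_pos": TCP position; "tool_rot": TCP orientation; "ft_force": force on the tool from outside, world axes, zero at the start; "ft_torque": the same for the moment, N m; "grip_width": finger opening in m; "grasp_force": force on a finger pad.
Only numpy, scipy, OpenCV 4.12 (cv2) and the standard library are available. Lean on these libraries where they do the work, as an engineer would, in place of code of your own. Each camera call takes 0.05 s, during which the arm holds its last target. There are 200 camera calls.

## Working session

There is one attempt and no reset: what is moved stays moved. The work goes in short steps, Python scripts to look and compute and a tool call to move; the robot and the scene stay as the last step left them, time stands still between calls to the robot, and variables do not carry over. Pictures are saved under pics/ and viewed, at most 13 in all, crops included, and the job is handed in when it is done.

Besides the shell and the picture viewer there is one more tool, called as name(argument=value, ...), one argument or row to a line, values as JSON. drive_tool: Moves the arm, as the interface text tells. Shifts and turns lie within -1 to 1; 1 stands for 250 mm of shift or 0.5 rad of turn. Its arguments: {"type":"object","properties":{"slide":{"type":"array","items":{"type":"array","items":{"type":"number"}}},"rotation":{"type":"array","items":{"type":"array","items":{"type":"number"}}},"gripper":{"type":"number"}},"required":["slide","rotation"]}

```bash
mkdir -p pics
cat > h.py <<'E'
import numpy as np, cv2
from scipy.spatial.transform import Rotation as R
from workcell import bot
def shot(name,save=None):
    c=bot.camera(name)
    if save: cv2.imwrite('pics/'+save,c['image'][:,:,::-1])
    K=np.array(c['camera_matrix']);z=c['z_map'];v,u=np.mgrid[0:480,0:640]
    P=np.stack([(u-K[0,2])/K[0,0]*z,-(v-K[1,2])/K[1,1]*z,-z],-1)
    o=np.array(c['orientation'])
    M=R.from_quat(o).as_matrix() if o.size==4 else o.reshape(3,3)
    W=P@M.T+np.array(c['xyz']); W[z==0]=np.nan
    return c,W
E
python3 - <<'E'
from h import *
for n in('side','top'):
    c,W=shot(n,n+'0.png'); np.save(n+'0.npy',W)
    print(n,c['xyz'],c['orientation'],c['camera_matrix'],[k for k in c])
print(bot.get_obs())
E
```

```text
side [0.31317365 0.90170074 0.89433955] [-0.05955921  0.4249969   0.89515423 -0.12053733] [[483.33143568   0.         319.1419798 ]
 [  0.         483.33143568 233.84655654]
 [  0.           0.           1.        ]] ['image', 'z_map', 'camera_matrix', 'xyz', 'orientation']
top [ 0.38730857 -0.00950953  1.05513679] [ 0.08072073 -0.07902357 -0.69340396  0.71163922] [[458.38660363   0.         318.5188774 ]
 [  0.         458.38660363 250.70761347]
 [  0.           0.           1.        ]] ['image', 'z_map', 'camera_matrix', 'xyz', 'orientation']
{'clock': 0.1, 'joint_pos': array([-1.20199337e+00,  2.41385649e-01,  3.90636867e-03,  1.33519379e+00,
       -3.39285723e-05,  1.57078546e+00]), 'joint_vel': array([ 0.00028961, -0.00276947,  0.00328666, -0.00129705,  0.00093563,
        0.00166757]), 'tau': array([-9.91877641e-06, -3.73138082e+01,  2.53009987e+01,  1.08327254e-02,
       -4.33794287e-05,  1.55232038e-05]), 'eef_pos': array([ 0.18004511, -0.46587931,  0.23049609]), 'tool_rot': array([ 9.83044738e-01,  1.83363472e-01, -1.88729417e-04, -9.19351073e-04]), 'ft_force': array([-0.05194704,  0.30380488,  0.06399062]), 'ft_torque': array([0.03419204, 0.04717614, 0.01426193]), 'grasp_force': 0.0, 'grip_width': 0.08582747576671323}
```

View pics/side0.png

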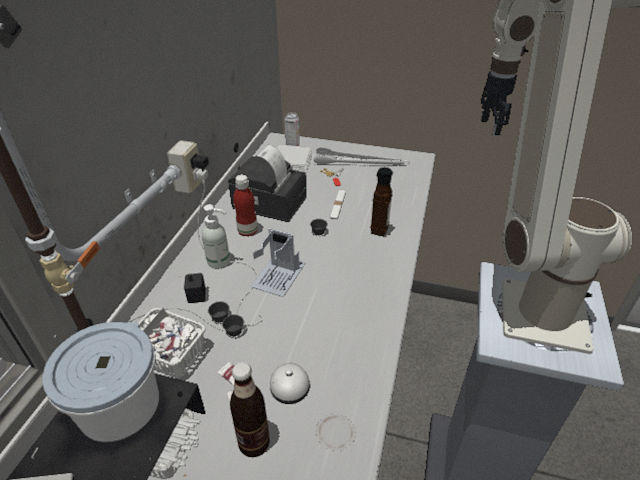

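View pics/top0.png

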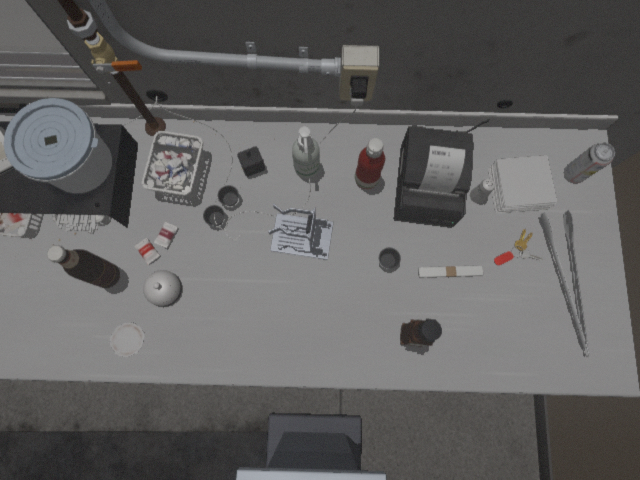

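Side view: the bottle with the black cap is at (381,200), the stand at (280,262), the bell at (289,382) and the cutlery at (338,204). In the top view the same bottle is at (420,333), the stand at (303,233), the sauce cup at (389,260), the cutlery at (450,271) and the bell at (163,288).

Run:
```python
from h import *
W=np.load('top0.npy');S=np.load('side0.npy')
I=cv2.imread('pics/top0.png');J=cv2.imread('pics/side0.png')
def st(n,Q,x0,x1,y0,y1,z0,z1):
    m=(Q[...,0]>x0)&(Q[...,0]<x1)&(Q[...,1]>y0)&(Q[...,1]<y1)&(Q[...,2]>z0)&(Q[...,2]<z1)
    p=Q[m]
    if len(p)<5: print(n,len(p));return
    r=cv2.minAreaRect((p[:,:2]*1000).astype(np.float32))
    print(n,len(p),p.min(0).round(3),p.max(0).round(3),np.round(r[0],1),np.round(r[1],1),round(r[2],1))
for v,u in[(333,420),(330,431),(260,389),(271,450),(233,303),(245,303),(288,163),(225,290),(300,340)]: print('top',u,v,W[v,u].round(3))
for v,u in[(200,381),(175,384),(262,280),(280,278),(228,380)]: print('side',u,v,S[v,u].round(3))
b=W[333,420]
for n,Q in(('top',W),('side',S)):
    for z0,z1 in((.015,.14),(.18,.203),(.2,.22)): st(n+' bottle',Q,b[0]-.07,b[0]+.07,b[1]-.07,b[1]+.07,z0,z1)
    c=W[245,303]
    for z0,z1 in((.002,.01),(.015,.09),(.097,.112),(.112,.14)): st(n+' stand %.3f'%z0,Q,c[0]-.08,c[0]+.13,c[1]-.09,c[1]+.09,z0,z1)
top=cv2.resize(I[185:275,255:345],(600,600),interpolation=2)
side=J[215:305,235:325]
cv2.imwrite('pics/c1.png',np.hstack([cv2.resize(I[190:270,260:340],(400,400),interpolation=2),cv2.resize(J[220:300,240:320],(400,400),interpolation=2)]))
```

```text
top 420 333 [ 0.434 -0.198  0.19 ]
top 431 330 [ 0.439 -0.214  0.209]
top 389 260 [ 0.612 -0.17   0.001]
top 450 271 [ 0.588 -0.31   0.007]
top 303 233 [0.671 0.034 0.005]
top 303 245 [0.642 0.033 0.004]
top 163 288 [0.526 0.339 0.045]
top 290 225 [0.69  0.066 0.006]
top 340 300 [ 0.515 -0.056 -0.003]
side 381 200 [ 0.443 -0.193  0.126]
side 384 175 [ 0.441 -0.194  0.206]
side 280 262 [0.672 0.01  0.019]
side 278 280 [0.66  0.063 0.005]
side 380 228 [ 0.438 -0.197  0.025]
top bottle 316 [ 0.415 -0.235  0.015] [ 0.466 -0.189  0.14 ] [ 440.4 -213.7] [46.4 47. ] 84.3
top bottle 55 [ 0.42  -0.225  0.181] [ 0.462 -0.195  0.203] [ 444.  -206.9] [21.1 43.8] 65.2
top bottle 378 [ 0.42  -0.232  0.2  ] [ 0.462 -0.195  0.214] [ 440.5 -214.2] [36.7 40.8] 46.8
top stand 0.002 1935 [ 0.563 -0.057  0.002] [0.772 0.123 0.01 ] [667.1  33.1] [208.6 179.2] 0.2
top stand 0.015 186 [ 0.624 -0.02   0.015] [0.696 0.016 0.089] [660.2  -2.4] [28.3 70.9] 82.8
top stand 0.097 152 [0.628 0.006 0.098] [0.702 0.103 0.112] [665.4  54.4] [91.5 67.7] 84.3
top stand 0.112 326 [0.628 0.005 0.112] [0.703 0.103 0.131] [667.6  54.6] [90.9 69.5] 82.7
side bottle 656 [ 0.417 -0.235  0.015] [ 0.468 -0.185  0.14 ] [ 435.6 -202.4] [62.3 38.2] 30.3
side bottle 103 [ 0.424 -0.217  0.18 ] [ 0.462 -0.194  0.203] [ 441.4 -203.6] [38.9 21.4] 8.4
side bottle 126 [ 0.42  -0.234  0.2  ] [ 0.462 -0.193  0.214] [ 442.  -213.3] [37.1 39.2] 41.6
side stand 0.002 1535 [ 0.562 -0.055  0.002] [0.772 0.123 0.01 ] [667.3  33.8] [178.1 209.9] 90.0
side stand 0.015 450 [ 0.625 -0.011  0.015] [0.699 0.02  0.09 ] [659.1  11.4] [75.6 29.8] 12.8
side stand 0.097 198 [0.629 0.007 0.098] [0.705 0.105 0.112] [667.3  55.4] [93.9 63.2] 81.1
side stand 0.112 329 [0.629 0.006 0.112] [0.707 0.106 0.131] [668.3  54.7] [94.7 68.7] 82.7
```

View pics/c1.png

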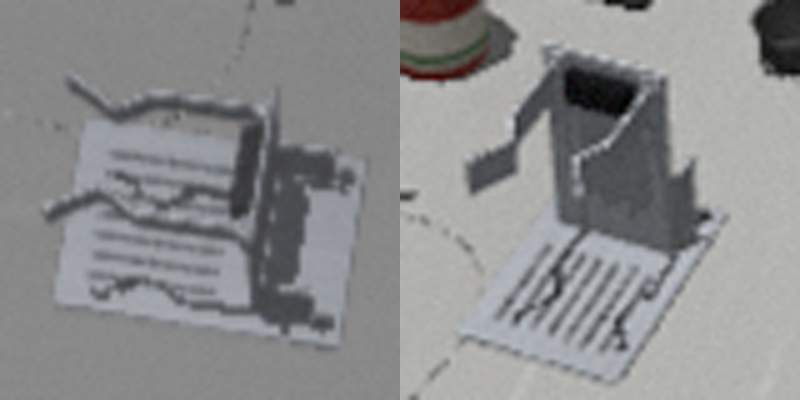

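The crop shows the stand's open front facing image-left (world +y), turned about 7°, with the plate corners at crop pixels (90,125), (365,160), (340,348) and (55,302). I'll refine the bottle yaw and the seat, and write the planning helper.

```bash
cat >> h.py <<'E'
def Rt(bear,pitch,flip=0):
    "tool axes: z at bearing, pitch rad below horizontal; y to the left of it"
    b,p=np.radians(bear),np.radians(pitch)
    z=np.array([np.cos(b)*np.cos(p),np.sin(b)*np.cos(p),-np.sin(p)])
    y=np.array([-np.sin(b),np.cos(b),0])*(-1 if flip else 1)
    return R.from_matrix(np.stack([np.cross(y,z),y,z],1))
def rel(p0,R0,p1,R1):
    return R0.inv().apply(np.array(p1)-p0)/.25,(R0.inv()*R1).as_rotvec()/.5
def state():
    o=bot.get_obs();return o,np.array(o['eef_pos']),R.from_quat(o['tool_rot'])
E
python3 - <<'E'
from h import *
from scipy.optimize import least_squares
pts=[]
for n in('top','side'):
    Q=np.load(n+'0.npy').reshape(-1,3)
    m=(abs(Q[:,0]-.441)<.05)&(abs(Q[:,1]+.214)<.05)&(Q[:,2]>.02)&(Q[:,2]<.14);pts.append(Q[m])
for P in pts+[np.vstack(pts)]:
    best=None
    for t in np.radians([-40,-20,0,20,40]):
        def f(q):
            d=P[:,:2]-q[:2];c,s=np.cos(q[2]),np.sin(q[2])
            a=np.abs(np.stack([d[:,0]*c+d[:,1]*s,-d[:,0]*s+d[:,1]*c],1));k=a-.013
            return np.hypot(*np.maximum(k,0).T)+np.minimum(k.max(1),0)-.010
        r=least_squares(f,[.441,-.214,t],loss='soft_l1',f_scale=.002,x_scale=[.01,.01,.1])
        if best is None or r.cost<best.cost:best=r
    print(best.x[:2].round(4),np.degrees(best.x[2]).round(1),best.cost)
# plate
import numpy as np
c=bot.camera('top');K=c['camera_matrix'];M=R.from_quat(c['orientation'])
def gp(u,v,z):
    d=M.apply([(u-K[0,2])/K[0,0],-(v-K[1,2])/K[1,1],-1]);return np.array(c['xyz'])+d*(z-c['xyz'][2])/d[2]
C=np.array([gp(260+x/5-.5,190+y/5-.5,.004)[:2] for x,y in[(90,125),(365,160),(340,348),(55,302)]])
print(C.round(4),C.mean(0))
e=(C[1]+C[2]-C[0]-C[3]);print('len',np.linalg.norm(C[1]-C[0]),np.linalg.norm(C[3]-C[0]));e/=np.linalg.norm(e);print('ex',e,'seat',C.mean(0)-.011*e)
for u,v,n in((389,260,'cup'),(418,272,'cutL'),(482,270,'cutR'),(340,386,'edge'),(163,288,'bell')):print(n,gp(u,v,.0))
o,p,r=state();print('tool axes',r.as_matrix().round(3))
E
```

```text
[ 0.4404 -0.2146] -6.1 8.705458201298083e-05
[ 0.4422 -0.2152] -7.3 0.0008664993417199977
[ 0.4415 -0.2149] -6.9 0.001049580591428258
[[ 0.7158  0.0968]
 [ 0.7018 -0.0353]
 [ 0.6098 -0.0254]
 [ 0.6284  0.1093]] [0.66394745 0.0363405 ]
len 0.13285078918416227 0.08833764743591431
ex [-0.12158965 -0.99258045] seat [0.66528494 0.04725888]
cup [ 0.61219716 -0.17002371  0.        ]
cutL [ 0.58529423 -0.23754416  0.        ]
cutR [ 0.59394251 -0.38737304  0.        ]
edge [ 0.32456139 -0.05922055  0.        ]
bell [0.53223346 0.35434072 0.        ]
tool axes [[ 0.933  0.361 -0.001]
 [ 0.361 -0.933  0.001]
 [-0.    -0.002 -1.   ]]
```

drive_tool(
  slide=[
    [0.05,-0.05,0],
    [0.1,-0.1,0],
    [0.15,-0.15,0],
    [0.2,-0.2,0],
    [0.25,-0.25,0.02],
    [0.3,-0.3,0.03],
    [0.35,-0.35,0.04],
    [0.4,-0.38,0.04],
  ],
  rotation=[
    [0,0,-0.2],
    [0,0,-0.4],
    [0,0,-0.6],
    [0,0,-0.8],
    [0,0,-1],
    [0,0,-1],
    [0,0,-1],
    [0,0,-1],
  ],
  gripper=1,
)

```text
clock: 1.15
eef_pos: [0.2396, -0.3406, 0.2212]
tool_rot: [0.907, 0.421, -0.0, -0.0]
ft_force: [0.4, -0.3, 0.6]
grip_width: 0.0855
grasp_force: 0.0
```

```bash
cat > plan.py <<'E'
from h import *
def plan(targets,start=None):
    "targets: (pos, Rot); prints scaled end numbers of each call, chained"
    o,p,r=state()
    if start: p,r=start
    for P,Q in targets:
        s,t=rel(p,r,P,Q);print('slide',s.round(3),'rot',t.round(3),'' if max(abs(s).max(),abs(t).max())<=1 else 'TOO BIG');p,r=np.array(P),Q
def show():
    o,p,r=state();m=r.as_matrix();print('t',round(o['clock'],2),'tcp',p.round(4),'q',o['joint_pos'].round(3),'F',o['ft_force'].round(1),'w',round(o['grip_width'],4),'g',round(o['grasp_force'],1));print('z',m[:,2].round(3),'y',m[:,1].round(3))
E
python3 - <<'E'
from plan import *
show()
o,p,r=state()
for fl in(0,1):
    Q=Rt(-6.5,15,fl);d=(r.inv()*Q).as_rotvec();print(fl,d/.5)
    G=np.array([.32,-.20,.13])
    n=4;plan([(p+(G-p)*k/n,r*R.from_rotvec(d*k/n)) for k in range(1,n+1)])
E
```

```text
t 1.15 tcp [ 0.2396 -0.3406  0.2212] q [-0.958  0.081 -0.215  1.276  0.     1.316] F [ 0.4 -0.3  0.6] w 0.0855 g 0.0
z [-0.  0. -1.] y [ 0.763 -0.646 -0.   ]
0 [-2.75034991 -1.47052437 -3.58392803]
slide [ 0.159 -0.029  0.091] rot [-0.688 -0.368 -0.896] 
slide [0.175 0.021 0.058] rot [-0.688 -0.368 -0.896] 
slide [0.161 0.081 0.044] rot [-0.688 -0.368 -0.896] 
slide [0.122 0.129 0.055] rot [-0.688 -0.368 -0.896] 
1 [-1.27917653  2.39246838  1.66535802]
slide [ 0.159 -0.029  0.091] rot [-0.32   0.598  0.416] 
slide [ 0.116 -0.076  0.124] rot [-0.32   0.598  0.416] 
slide [ 0.056 -0.115  0.135] rot [-0.32   0.598  0.416] 
slide [-0.01  -0.141  0.121] rot [-0.32   0.598  0.416]
```

Run:
```python
from plan import *
o,p,r=state();z=Rt(-6.5,15).as_matrix()[:,2]
G=np.array([.441,-.215,.105])+.022*z;pre=G-.115*z;print('G',G,'pre',pre)
n=4;T=[]
for k in range(1,n+1):
    f=k/n;pos=p+(pre-p)*f;pos[2]=p[2]+(pre[2]-p[2])*f
    T.append((pos,Rt(-30+23.5*f,90-75*f)*R.from_euler('z',100.2*(1-f),degrees=True)))
plan(T)
```

```text
G [ 0.46211377 -0.21740561  0.09930598] pre [ 0.35174635 -0.20483083  0.12907017]
slide [ 0.176 -0.002  0.092] rot [-0.663  0.007 -1.072] TOO BIG
slide [0.16  0.058 0.102] rot [-0.632 -0.217 -1.048] TOO BIG
slide [0.129 0.101 0.112] rot [-0.523 -0.431 -1.007] TOO BIG
slide [0.095 0.128 0.118] rot [-0.328 -0.603 -0.951]
```

drive_tool(
  slide=[
    [0.02,0,0.01],
    [0.04,0,0.02],
    [0.07,0,0.03],
    [0.09,0,0.05],
    [0.11,0,0.06],
    [0.13,0,0.07],
    [0.15,0,0.08],
    [0.176,0,0.092],
  ],
  rotation=[
    [-0.08,0,-0.125],
    [-0.16,0,-0.25],
    [-0.25,0,-0.375],
    [-0.33,0,-0.5],
    [-0.41,0,-0.625],
    [-0.5,0,-0.75],
    [-0.58,0,-0.875],
    [-0.663,0.007,-1],
  ],
)

```text
clock: 2.15
eef_pos: [0.2682, -0.3078, 0.1986]
tool_rot: [0.762, 0.626, 0.071, 0.148]
ft_force: [0.4, -0.3, 0.1]
grip_width: 0.0853
grasp_force: 0.0
```

drive_tool(
  slide=[
    [0.02,0.01,0.01],
    [0.04,0.015,0.025],
    [0.06,0.02,0.04],
    [0.08,0.03,0.05],
    [0.1,0.035,0.065],
    [0.12,0.04,0.075],
    [0.14,0.05,0.09],
    [0.16,0.058,0.102],
  ],
  rotation=[
    [-0.08,-0.03,-0.125],
    [-0.16,-0.05,-0.25],
    [-0.24,-0.08,-0.375],
    [-0.32,-0.11,-0.5],
    [-0.4,-0.14,-0.625],
    [-0.47,-0.16,-0.75],
    [-0.55,-0.19,-0.875],
    [-0.63,-0.217,-1],
  ],
)

```text
clock: 3.15
eef_pos: [0.2975, -0.2747, 0.1759]
tool_rot: [0.555, 0.767, 0.087, 0.311]
ft_force: [-0.0, 1.1, -0.2]
grip_width: 0.0851
grasp_force: 0.0
```

Run:
```python
from plan import *
show()
o,p,r=state();z=Rt(-6.5,15).as_matrix()[:,2]
pre=np.array([.35175,-.2048,.129])
y=r.as_matrix()[:,1]
plan([(p+(pre-p)*.5,Rt(-18,34)*R.from_euler('z',27,degrees=True)),(pre,Rt(-6.5,15))])
```

```text
t 3.15 tcp [ 0.2975 -0.2747  0.1759] q [-1.041 -0.282 -0.872  0.443  0.399  0.322] F [-0.   1.1 -0.2] w 0.0851 g 0.0
z [ 0.573 -0.211 -0.792] y [0.797 0.369 0.479]
slide [0.141 0.093 0.107] rot [-0.452 -0.464 -0.903] 
slide [0.115 0.128 0.102] rot [-0.518 -0.564 -1.098] TOO BIG
```

```bash
cat >> plan.py <<'E'
from scipy.optimize import least_squares
LO=np.array([-2.72,-1.05,-1.09,-1.99,-1.42]);HI=np.array([2.72,1.87,1.28,2.15,1.44])
def fk(q,L=(.489,.394,.103,.304,.255)):
    f=q[1]-q[2];g=f+q[3];r=np.array([np.cos(q[0]),np.sin(q[0]),0]);l=np.array([-r[1],r[0],0]);k=np.array([0,0,1.])
    A=r*np.cos(g)-k*np.sin(g);z=A*np.cos(q[4])+l*np.sin(q[4])
    return k*(L[4]+L[0]*np.cos(q[1]))+r*(L[0]*np.sin(q[1])+L[1]*np.cos(f))-k*L[1]*np.sin(f)+A*L[2]+z*L[3],z
def ik(p,z,s=(0,.2,0,1,0)):
    def F(q):
        P,Z=fk(q);return np.r_[(P-p)*5,Z-z]
    b=min((least_squares(F,np.clip(np.array(x),LO+.01,HI-.01),bounds=(LO,HI)) for x in(s,(-.4,-.5,-.8,.3,.3),(0,.8,.3,1.5,0),(.2,.8,.5,.3,-.2))),key=lambda r:r.cost)
    return b.x.round(2),b.cost.round(5)
E
python3 - <<'E'
from plan import *
for q in([-1.202,.241,.004,1.335,0],[-.958,.081,-.215,1.276,0],[-1.041,-.282,-.872,.443,.399]):print(fk(np.array(q)))
ax=np.array([.441,-.215])
for p in(40,45,50):
    z=Rt(-6.5,p).as_matrix()[:,2];G=np.r_[ax,.138]+.012*z
    print(p,'G',G.round(4),ik(G,z),'pre',(G-.1*z).round(3),ik(G-.1*z,z))
for x in(.46,.50,.54):
    for p in(120,130,135):
        z=Rt(-3,p).as_matrix()[:,2];print('lay',x,p,ik(np.array([x,-.04,.023])+.012*z,z))
for p in(0,10,20,30):
    z=Rt(-7,p).as_matrix()[:,2]
    for c in([.666,.048],[.68,.16],[.6,.12]):print('stand',p,c,ik(np.r_[c,.17]+.019*z,z))
E
```

```text
(array([ 0.17996097, -0.46564224,  0.2303618 ]), array([-4.33915603e-04,  1.12274028e-03, -9.99999276e-01]))
(array([ 0.23923153, -0.34025767,  0.22046858]), array([-6.92301169e-04,  9.84656070e-04, -9.99999276e-01]))
(array([ 0.2977711 , -0.2747491 ,  0.17643935]), array([ 0.57377075, -0.2109703 , -0.79137769]))
40 G [ 0.4501 -0.216   0.1303] (array([-0.71,  0.05, -1.01, -0.27,  0.45]), np.float64(0.0)) pre [ 0.374 -0.207  0.195] (array([-0.9 , -0.28, -0.99,  0.17,  0.58]), np.float64(0.0))
45 G [ 0.4494 -0.216   0.1295] (array([-0.68,  0.02, -0.93, -0.08,  0.39]), np.float64(0.0)) pre [ 0.379 -0.208  0.2  ] (array([-0.84, -0.28, -0.9 ,  0.31,  0.49]), np.float64(0.0))
50 G [ 0.4487 -0.2159  0.1288] (array([-0.65,  0.01, -0.85,  0.09,  0.34]), np.float64(0.0)) pre [ 0.385 -0.209  0.205] (array([-0.77, -0.26, -0.81,  0.45,  0.41]), np.float64(0.0))
lay 0.46 120 (array([-0.08,  0.78,  0.14,  1.45, -0.01]), np.float64(0.0))
lay 0.46 130 (array([-0.08,  0.93,  0.32,  1.67, -0.02]), np.float64(0.0))
lay 0.46 135 (array([-0.08,  1.  ,  0.42,  1.77, -0.02]), np.float64(0.0))
lay 0.5 120 (a
[... 741 characters left out ...]
, -0.33]), np.float64(0.0))
stand 10 [0.68, 0.16] (array([ 0.45,  0.69, -0.79, -1.28, -0.56]), np.float64(0.0))
stand 10 [0.6, 0.12] (array([ 0.45,  0.7 , -1.02, -1.51, -0.56]), np.float64(0.0))
stand 20 [0.666, 0.048] (array([ 0.2 ,  0.48, -0.87, -0.98, -0.3 ]), np.float64(0.0))
stand 20 [0.68, 0.16] (array([ 0.44,  0.51, -0.74, -0.85, -0.52]), np.float64(0.0))
stand 20 [0.6, 0.12] (array([ 0.43,  0.44, -0.97, -1.01, -0.51]), np.float64(0.0))
stand 30 [0.666, 0.048] (array([ 0.18,  0.34, -0.76, -0.55, -0.26]), np.float64(0.0))
stand 30 [0.68, 0.16] (array([ 0.41,  0.39, -0.64, -0.44, -0.46]), np.float64(0.0))
stand 30 [0.6, 0.12] (array([ 0.4 ,  0.27, -0.86, -0.54, -0.45]), np.float64(0.0))
```

Run:
```python
from plan import *
o,p,r=state();Q=Rt(-6.5,40);z=Q.as_matrix()[:,2];h=np.array([np.cos(np.radians(-6.5)),np.sin(np.radians(-6.5)),0])
G=np.array([.441,-.215,.134])-.008*h+.025*z;pre=G-.1*z
print(G,pre,ik(pre,z),ik(G,z))
d=(r.inv()*Q).as_rotvec();print(d/.5)
plan([(p+(pre-p)*.5,r*R.from_rotvec(d*.5)),(pre,Q),(G,Q)])
m=p+(pre-p)*.5;print(m,ik(m,(r*R.from_rotvec(d*.5)).as_matrix()[:,2]))
```

```text
[ 0.45207943 -0.21626234  0.11793031] [ 0.37596741 -0.20759047  0.18220907] (array([-0.9 , -0.25, -1.01,  0.1 ,  0.57]), np.float64(0.0)) (array([-0.71,  0.1 , -1.02, -0.33,  0.45]), np.float64(0.0))
[-0.50810206 -0.25374911 -2.1339833 ]
slide [0.087 0.181 0.052] rot [-0.254 -0.127 -1.067] TOO BIG
slide [-0.012  0.193  0.074] rot [-0.254 -0.127 -1.067] TOO BIG
slide [-0.   0.   0.4] rot [0. 0. 0.] 
[ 0.33671256 -0.2411404   0.17903471] (array([-0.96, -0.3 , -0.97,  0.24,  0.47]), np.float64(0.0))
```

drive_tool(
  slide=[
    [0.01,0.02,0.01],
    [0.02,0.045,0.01],
    [0.03,0.07,0.02],
    [0.045,0.09,0.025],
    [0.055,0.11,0.03],
    [0.065,0.135,0.04],
    [0.08,0.16,0.045],
    [0.087,0.181,0.052],
  ],
  rotation=[
    [-0.03,-0.02,-0.125],
    [-0.06,-0.03,-0.25],
    [-0.1,-0.05,-0.375],
    [-0.13,-0.06,-0.5],
    [-0.16,-0.08,-0.625],
    [-0.19,-0.1,-0.75],
    [-0.22,-0.11,-0.875],
    [-0.254,-0.127,-1],
  ],
)

```text
clock: 4.15
eef_pos: [0.3369, -0.241, 0.179]
tool_rot: [0.33, 0.863, 0.038, 0.38]
ft_force: [-0.3, 0.9, -0.5]
grip_width: 0.0854
grasp_force: 0.0
```

drive_tool(
  slide=[
    [0,0.02,0.01],
    [0,0.05,0.02],
    [0,0.07,0.03],
    [0,0.1,0.04],
    [0,0.12,0.05],
    [-0.01,0.15,0.06],
    [-0.01,0.17,0.07],
    [-0.012,0.193,0.074],
  ],
  rotation=[
    [-0.03,-0.02,-0.125],
    [-0.06,-0.03,-0.25],
    [-0.1,-0.05,-0.375],
    [-0.13,-0.06,-0.5],
    [-0.16,-0.08,-0.625],
    [-0.19,-0.1,-0.75],
    [-0.22,-0.11,-0.875],
    [-0.254,-0.127,-1],
  ],
)

```text
clock: 5.15
eef_pos: [0.377, -0.2087, 0.1831]
tool_rot: [0.083, 0.901, -0.013, 0.425]
ft_force: [0.3, -0.3, 1.1]
grip_width: 0.0853
grasp_force: 0.0
```

Run:
```python
from plan import *
show()
Q=Rt(-6.5,40);pre=np.array([.37597,-.20759,.18221]);G=np.array([.45208,-.21626,.11793])
plan([(pre,Q),(G,Q)]); plan([(G,Q)])
```

```text
t 5.15 tcp [ 0.377  -0.2087  0.1831] q [-0.893 -0.252 -1.015  0.095  0.565 -0.494] F [ 0.3 -0.3  1.1] w 0.0853 g 0.0
z [ 0.764 -0.094 -0.639] y [0.16  0.986 0.047]
slide [ 0.006  0.004 -0.002] rot [-0.013  0.011 -0.133] 
slide [0.  0.  0.4] rot [0. 0. 0.] 
slide [0.008 0.006 0.398] rot [-0.013  0.011 -0.133]
```

Approach, then close.

drive_tool(
  slide=[
    [0.008,0.006,0],
    [0.008,0.006,0.07],
    [0.008,0.006,0.14],
    [0.008,0.006,0.21],
    [0.008,0.006,0.28],
    [0.008,0.006,0.35],
    [0.008,0.006,0.398],
    [0.008,0.006,0.398],
  ],
  rotation=[
    [-0.013,0.011,-0.133],
    [-0.013,0.011,-0.133],
    [-0.013,0.011,-0.133],
    [-0.013,0.011,-0.133],
    [-0.013,0.011,-0.133],
    [-0.013,0.011,-0.133],
    [-0.013,0.011,-0.133],
    [-0.013,0.011,-0.133],
  ],
)

```text
clock: 6.15
eef_pos: [0.452, -0.2163, 0.1172]
tool_rot: [0.052, 0.905, -0.023, 0.421]
ft_force: [-0.1, 0.3, 1.1]
grip_width: 0.0852
grasp_force: 0.0
```

Run:
```python
from plan import *
show()
c,W=shot('top');d,V=shot('side')
cv2.imwrite('pics/g1.png',np.hstack([cv2.resize(c['image'][270:390,350:500,::-1],None,fx=2.6,fy=2.6),cv2.resize(d['image'][140:260,320:470,::-1],None,fx=2.6,fy=2.6)]))
```

```text
t 6.15 tcp [ 0.452  -0.2163  0.1172] q [-0.71   0.081 -1.03  -0.318  0.445 -0.41 ] F [-0.1  0.3  1.1] w 0.0852 g 0.0
z [ 0.76  -0.086 -0.644] y [0.114 0.993 0.002]
```

View pics/g1.png

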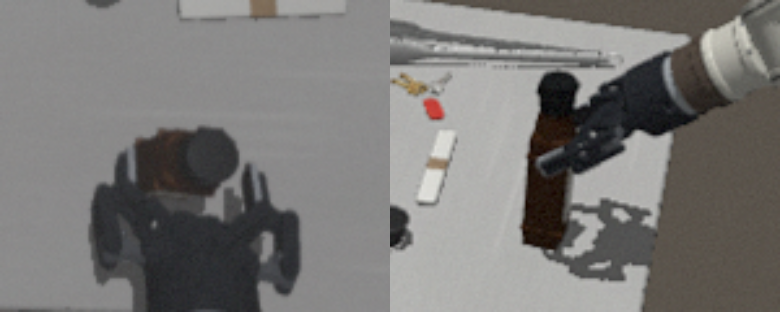

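Both views show the bottle standing between the open fingers, with the cap clear of the gripper body. I'll close on it and work out the tipping path.

drive_tool(
  slide=[
    [0,0,0],
    [0,0,0],
    [0,0,0],
    [0,0,0],
    [0,0,0],
    [0,0,0],
    [0,0,0],
    [0,0,0],
  ],
  rotation=[
    [0,0,0],
    [0,0,0],
    [0,0,0],
    [0,0,0],
    [0,0,0],
    [0,0,0],
    [0,0,0],
    [0,0,0],
  ],
  gripper=0,
)

```text
clock: 7.25
eef_pos: [0.4518, -0.2168, 0.1184]
tool_rot: [0.052, 0.905, -0.024, 0.422]
ft_force: [-3.2, 3.5, 5.9]
grip_width: 0.0456
grasp_force: 64.0
```

Run:
```python
from plan import *
show()
o,p,r=state()
Rb0=R.from_euler('z',-6.5,degrees=True);f0=np.array([.441,-.215,0])
Rrel=Rb0.inv()*r; t=Rb0.inv().apply(p-f0)   # tool in bottle-foot frame
T=[];start=f0
for foot,th,b in[((.441,-.215,.012),0,-6.5),((.43,-.17,.021),27,-6.5),((.405,-.10,.029),54,-6),((.375,-.05,.033),80,-5),((.37,-.05,.028),89,-5)]:
    B=R.from_euler('z',b,degrees=True)*R.from_euler('y',th,degrees=True)
    T.append((np.array(foot)+B.apply(t),B*Rrel));z=T[-1][1].as_matrix()[:,2];print(T[-1][0].round(3),ik(T[-1][0],z))
plan(T)
```

```text
t 7.25 tcp [ 0.4518 -0.2168  0.1184] q [-0.712  0.079 -1.031 -0.318  0.446 -0.411] F [-3.2  3.5  5.9] w 0.0456 g 64.0
z [ 0.762 -0.087 -0.642] y [0.114 0.993 0.001]
[ 0.452 -0.217  0.13 ] (array([-0.71,  0.06, -1.01, -0.27,  0.45]), np.float64(0.0))
[ 0.493 -0.178  0.122] (array([-0.41,  0.12, -0.54,  0.52,  0.12]), np.float64(0.0))
[ 0.507 -0.111  0.09 ] (array([-0.21,  0.44, -0.1 ,  1.1 , -0.01]), np.float64(0.0))
[ 0.493 -0.061  0.043] (array([-0.11,  0.82,  0.3 ,  1.58, -0.01]), np.float64(0.0))
[ 0.488 -0.061  0.019] (array([-0.11,  0.97,  0.46,  1.74, -0.02]), np.float64(0.0))
slide [-0.037  0.    -0.031] rot [-0.  0.  0.] 
slide [-0.066  0.174  0.135] rot [ 0.001  0.942 -0.001] 
slide [0.028 0.27  0.126] rot [-0.002  0.942 -0.018] 
slide [0.062 0.195 0.192] rot [ 0.011  0.908 -0.034] 
slide [-0.03  -0.002  0.092] rot [ 0.     0.314 -0.   ]
```

drive_tool(
  slide=[
    [-0.01,0,-0.008],
    [-0.02,0,-0.016],
    [-0.03,0,-0.024],
    [-0.037,0,-0.031],
    [-0.037,0,-0.031],
    [-0.037,0,-0.031],
    [-0.037,0,-0.031],
    [-0.037,0,-0.031],
  ],
  rotation=[
    [0,0,0],
    [0,0,0],
    [0,0,0],
    [0,0,0],
    [0,0,0],
    [0,0,0],
    [0,0,0],
    [0,0,0],
  ],
)

```text
clock: 8.25
eef_pos: [0.4515, -0.2169, 0.1297]
tool_rot: [0.052, 0.905, -0.024, 0.422]
ft_force: [0.3, -0.3, -4.4]
grip_width: 0.0453
grasp_force: 63.1
```

drive_tool(
  slide=[
    [-0.01,0.02,0.015],
    [-0.02,0.045,0.03],
    [-0.03,0.065,0.045],
    [-0.04,0.09,0.06],
    [-0.05,0.11,0.08],
    [-0.055,0.13,0.1],
    [-0.06,0.15,0.12],
    [-0.066,0.174,0.135],
  ],
  rotation=[
    [0,0.12,0],
    [0,0.24,0],
    [0,0.35,0],
    [0,0.47,0],
    [0,0.59,0],
    [0,0.71,0],
    [0,0.82,0],
    [0,0.942,0],
  ],
)

```text
clock: 9.25
eef_pos: [0.493, -0.1776, 0.1206]
tool_rot: [0.056, 0.978, -0.011, 0.198]
ft_force: [-0.3, 0.9, -3.3]
grip_width: 0.0452
grasp_force: 63.2
```

drive_tool(
  slide=[
    [0,0.035,0.015],
    [0,0.07,0.03],
    [0.005,0.1,0.045],
    [0.01,0.135,0.06],
    [0.015,0.17,0.08],
    [0.02,0.2,0.095],
    [0.024,0.235,0.11],
    [0.028,0.27,0.126],
  ],
  rotation=[
    [0,0.12,0],
    [0,0.24,0],
    [0,0.35,0],
    [0,0.47,-0.01],
    [0,0.59,-0.01],
    [0,0.71,-0.01],
    [0,0.82,-0.02],
    [0,0.942,-0.02],
  ],
)

```text
clock: 10.25
eef_pos: [0.5078, -0.1111, 0.0888]
tool_rot: [0.053, 0.998, 0.002, -0.034]
ft_force: [0.4, -0.2, -4.5]
grip_width: 0.0449
grasp_force: 63.1
```

Run:
```python
from plan import *
show()
c,W=shot('top');d,V=shot('side')
cv2.imwrite('pics/g2.png',np.hstack([cv2.resize(c['image'][210:390,260:440,::-1],(390,390)),cv2.resize(d['image'][140:320,250:430,::-1],(390,390))]))
```

```text
t 10.25 tcp [ 0.5078 -0.1111  0.0888] q [-0.211  0.436 -0.107  1.097 -0.007 -0.105] F [ 0.4 -0.2 -4.5] w 0.0449 g 63.1
z [-0.069  0.007 -0.998] y [ 0.105  0.994 -0.   ]
```

View pics/g2.png

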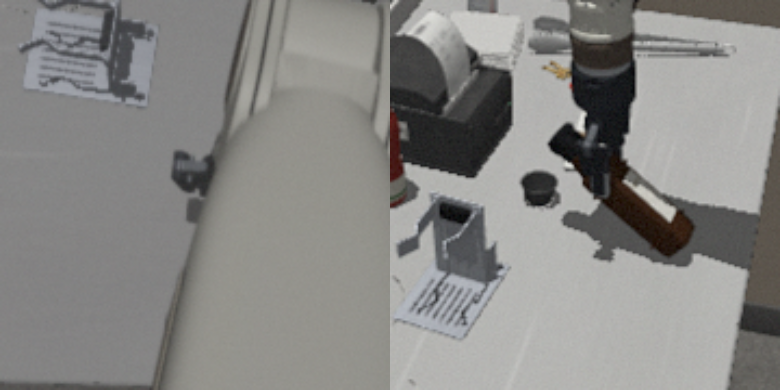

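The side view shows the bottle held rigidly and tilted about 54°, foot low at (675,240) in the crop. I'll carry on laying it down.

drive_tool(
  slide=[
    [0.005,0.025,0.02],
    [0.01,0.05,0.045],
    [0.015,0.075,0.07],
    [0.02,0.1,0.09],
    [0.03,0.12,0.115],
    [0.04,0.145,0.14],
    [0.05,0.17,0.165],
    [0.062,0.195,0.19],
  ],
  rotation=[
    [0,0.11,0],
    [0,0.23,-0.01],
    [0,0.34,-0.01],
    [0,0.45,-0.015],
    [0,0.57,-0.02],
    [0,0.68,-0.025],
    [0,0.79,-0.03],
    [0.01,0.908,-0.034],
  ],
)

```text
clock: 11.35
eef_pos: [0.4943, -0.0614, 0.0421]
tool_rot: [0.043, 0.965, 0.011, -0.257]
ft_force: [0.0, 0.2, -4.1]
grip_width: 0.0451
grasp_force: 63.2
```

drive_tool(
  slide=[
    [-0.005,0,0.015],
    [-0.01,0,0.03],
    [-0.015,0,0.045],
    [-0.02,0,0.06],
    [-0.025,0,0.077],
    [-0.03,0,0.092],
    [-0.03,0,0.092],
    [-0.03,0,0.092],
  ],
  rotation=[
    [0,0.05,0],
    [0,0.1,0],
    [0,0.16,0],
    [0,0.21,0],
    [0,0.26,0],
    [0,0.314,0],
    [0,0.314,0],
    [0,0.314,0],
  ],
)

```text
clock: 12.35
eef_pos: [0.4878, -0.0607, 0.019]
tool_rot: [0.042, 0.942, 0.014, -0.334]
ft_force: [-0.5, -0.5, -3.8]
grip_width: 0.0453
grasp_force: 63.2
```

Run:
```python
from plan import *
show()
o,p,r=state();plan([(p+[0,0,-.004],r)])
d,V=shot('side');c,W=shot('top')
# bottle points cloud from side: height stats in the lying region
m=(V[...,0]>.33)&(V[...,0]<.62)&(abs(V[...,1]+.055)<.05)&(V[...,2]>.015)&(V[...,2]<.058)
P=V[m];P=P[P[:,0]<.46];print(len(P),P.min(0),P.max(0))
for a,b in((.36,.39),(.39,.42),(.42,.45)):
    s=P[(P[:,0]>a)&(P[:,0]<b)];print(a,len(s),np.percentile(s[:,2],95) if len(s) else 0)
cv2.imwrite('pics/g3.png',cv2.resize(d['image'][160:310,290:490,::-1],(800,600)))
```

```text
t 12.35 tcp [ 0.4878 -0.0607  0.019 ] q [-0.113  0.96   0.433  1.725 -0.017 -0.019] F [-0.5 -0.5 -3.8] w 0.0453 g 63.2
z [-0.627  0.055 -0.777] y [ 0.088  0.996 -0.001]
slide [-0.01   0.     0.012] rot [0. 0. 0.] 
699 [ 0.36793758 -0.07892156  0.01501996] [ 0.45997639 -0.02396422  0.05609899]
0.36 161 0.05072067921495371
0.39 235 0.05251825396284312
0.42 231 0.05292663980441781
```

View pics/g3.png

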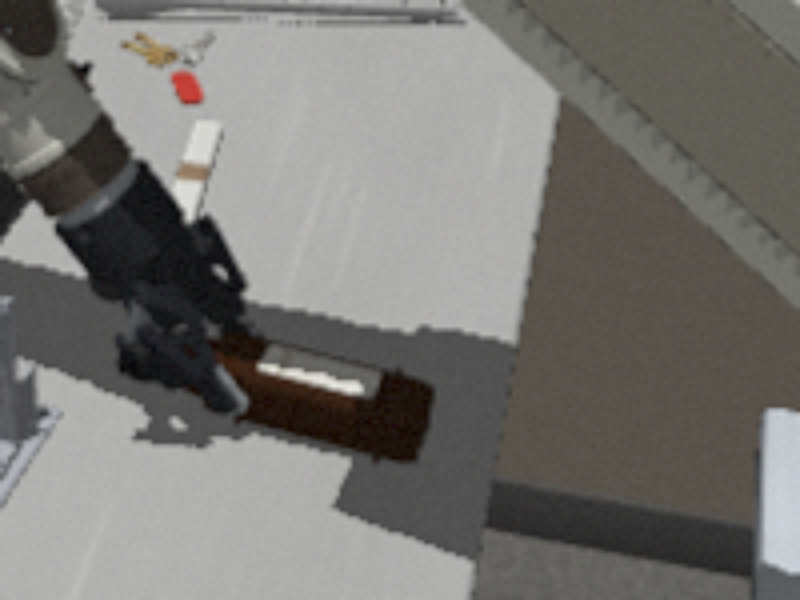

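The bottle lies about 5 mm above the top, foot at crop (400,420), clear of everything and inside the table edge. I'll lower it 5 mm, release and retreat.

drive_tool(
  slide=[
    [-0.003,0,0.004],
    [-0.006,0,0.008],
    [-0.009,0,0.012],
    [-0.013,0,0.016],
    [-0.013,0,0.016],
    [-0.013,0,0.016],
    [-0.013,0,0.016],
    [-0.013,0,0.016],
  ],
  rotation=[
    [0,0,0],
    [0,0,0],
    [0,0,0],
    [0,0,0],
    [0,0,0],
    [0,0,0],
    [0,0,0],
    [0,0,0],
  ],
)

```text
clock: 13.45
eef_pos: [0.4879, -0.0606, 0.014]
tool_rot: [0.042, 0.942, 0.014, -0.333]
ft_force: [2.0, -0.1, 1.9]
grip_width: 0.0453
grasp_force: 63.8
```

drive_tool(
  slide=[
    [0,0,0],
    [0,0,0],
    [0,0,0],
    [0,0,0],
    [0,0,0],
    [0,0,0],
    [0,0,0],
    [0,0,0],
  ],
  rotation=[
    [0,0,0],
    [0,0,0],
    [0,0,0],
    [0,0,0],
    [0,0,0],
    [0,0,0],
    [0,0,0],
    [0,0,0],
  ],
  gripper=1,
)

```text
clock: 14.45
eef_pos: [0.4878, -0.0607, 0.0139]
tool_rot: [0.042, 0.942, 0.014, -0.334]
ft_force: [0.4, -0.4, -0.3]
grip_width: 0.0854
grasp_force: 0.0
```

drive_tool(
  slide=[
    [0,0,-0.05],
    [0,0,-0.1],
    [0,0,-0.15],
    [0,0,-0.2],
    [0,0,-0.25],
    [0,0,-0.3],
    [0,0,-0.35],
    [0,0,-0.4],
  ],
  rotation=[
    [0,0,0],
    [0,0,0],
    [0,0,0],
    [0,-0.1,0.1],
    [0,-0.25,0.25],
    [0,-0.4,0.4],
    [0,-0.6,0.6],
    [0,-0.8,0.8],
  ],
)

```text
clock: 15.45
eef_pos: [0.5509, -0.0664, 0.0922]
tool_rot: [0.23, 0.962, -0.061, -0.136]
ft_force: [0.5, 0.1, 0.4]
grip_width: 0.0855
grasp_force: 0.0
```

```bash
cat > lying.py <<'E'
from plan import *
def lying(x0,x1,y0,y1):
    pts=[]
    for n in('side','top'):
        c,W=shot(n);im=c['image'].astype(int)
        m=(W[...,0]>x0)&(W[...,0]<x1)&(W[...,1]>y0)&(W[...,1]<y1)&(W[...,2]>.036)&(W[...,2]<.056)
        P=W[m];print(n,len(P));pts.append(P)
        if len(P)>20: print(cv2.minAreaRect((P[:,:2]*1000).astype(np.float32)),np.percentile(P[:,2],90))
    return pts
E
python3 - <<'E'
from lying import *
show();lying(.33,.62,-.12,.02)
E
```

```text
t 15.45 tcp [ 0.5509 -0.0664  0.0922] q [-0.078  0.671  0.264  1.452 -0.077  0.403] F [0.5 0.1 0.4] w 0.0855 g 0.0
z [-0.289 -0.054 -0.956] y [ 0.427  0.886 -0.179]
side 873
((474.7310485839844, -56.027549743652344), (50.536537170410156, 209.94247436523438), 85.0113525390625) 0.04804387720751417
top 0
```

Run:
```python
from plan import *
o,p,r=state();z0=r.as_matrix()[:,2]
# represent current z with bearing near -5 and pitch>90
pit0=np.degrees(np.arctan2(-z0[2],z0@[np.cos(-.087),np.sin(-.087),0]))
D=(Rt(-5,pit0).inv()*r);print(pit0,D.as_rotvec(degrees=True))
Q=Rt(-5,70)*R.from_euler('z',177.5,degrees=True);z=Q.as_matrix()[:,2]
G=np.array([.422,-.052,.0355])+.025*z;pre=G-.1*z;print(G,ik(G,z),pre,ik(pre,z))
n=6;T=[];rv=D.as_rotvec(degrees=True)
for k in range(1,n+1):
    f=k/n;T.append((p+(pre-p)*min(1,f),Rt(-5,pit0+(70-pit0)*f)*R.from_rotvec([rv[0]*(1-f),rv[1]*(1-f),rv[2]+(177.5-rv[2])*f],degrees=True)))
plan(T)
```

```text
106.3987807368572 [ 4.45750525 -0.88068737 22.31154959]
[ 0.43051797 -0.05274523  0.01200768] (array([-0.13,  0.2 , -0.84,  0.18,  0.02]), np.float64(0.0)) [ 0.3964461  -0.04976432  0.10597695] (array([-0.14, -0.08, -0.78,  0.52,  0.02]), np.float64(0.0))
slide [ 0.095 -0.036  0.022] rot [-0.133 -0.131  0.916] 
slide [ 0.07  -0.075  0.012] rot [-0.192 -0.064  0.913] 
slide [ 0.03  -0.099  0.002] rot [-0.214  0.024  0.909] 
slide [-0.017 -0.102 -0.009] rot [-0.195  0.113  0.906] 
slide [-0.059 -0.083 -0.02 ] rot [-0.138  0.185  0.904] 
slide [-0.086 -0.048 -0.032] rot [-0.053  0.225  0.902]
```

drive_tool(
  slide=[
    [0.01,0,0],
    [0.02,-0.01,0.005],
    [0.035,-0.015,0.01],
    [0.05,-0.02,0.01],
    [0.06,-0.02,0.015],
    [0.07,-0.03,0.015],
    [0.08,-0.03,0.02],
    [0.095,-0.036,0.022],
  ],
  rotation=[
    [-0.02,-0.02,0.115],
    [-0.03,-0.03,0.23],
    [-0.05,-0.05,0.345],
    [-0.07,-0.07,0.46],
    [-0.08,-0.08,0.575],
    [-0.1,-0.1,0.69],
    [-0.12,-0.11,0.8],
    [-0.133,-0.131,0.916],
  ],
)

```text
clock: 16.55
eef_pos: [0.5242, -0.0638, 0.0926]
tool_rot: [0.443, 0.89, -0.066, -0.083]
ft_force: [0.8, 0.3, 0.3]
grip_width: 0.0856
grasp_force: 0.0
```

drive_tool(
  slide=[
    [0.01,-0.01,0],
    [0.02,-0.02,0],
    [0.03,-0.03,0],
    [0.035,-0.04,0.005],
    [0.045,-0.05,0.005],
    [0.05,-0.055,0.01],
    [0.06,-0.065,0.01],
    [0.07,-0.075,0.012],
  ],
  rotation=[
    [-0.02,-0.01,0.115],
    [-0.05,-0.02,0.23],
    [-0.07,-0.02,0.345],
    [-0.1,-0.03,0.46],
    [-0.12,-0.04,0.575],
    [-0.14,-0.05,0.69],
    [-0.17,-0.06,0.8],
    [-0.192,-0.064,0.913],
  ],
)

```text
clock: 17.55
eef_pos: [0.4986, -0.061, 0.0949]
tool_rot: [0.635, 0.77, -0.047, -0.03]
ft_force: [-0.4, -0.2, -0.3]
grip_width: 0.085
grasp_force: 0.0
```

drive_tool(
  slide=[
    [0,-0.01,0],
    [0.01,-0.025,0],
    [0.01,-0.04,0],
    [0.015,-0.05,0],
    [0.02,-0.06,0],
    [0.02,-0.075,0],
    [0.025,-0.09,0],
    [0.03,-0.099,0],
  ],
  rotation=[
    [-0.03,0,0.115],
    [-0.05,0,0.23],
    [-0.08,0,0.345],
    [-0.11,0.01,0.46],
    [-0.13,0.01,0.575],
    [-0.16,0.02,0.69],
    [-0.19,0.02,0.8],
    [-0.214,0.024,0.909],
  ],
)

```text
clock: 18.55
eef_pos: [0.4729, -0.0584, 0.0975]
tool_rot: [0.793, 0.608, -0.008, 0.01]
ft_force: [-0.2, -0.0, -0.1]
grip_width: 0.0859
grasp_force: 0.0
```

drive_tool(
  slide=[
    [0,-0.01,0],
    [0,-0.025,0],
    [0,-0.04,0],
    [-0.01,-0.05,0],
    [-0.01,-0.06,-0.005],
    [-0.01,-0.075,-0.005],
    [-0.015,-0.09,-0.01],
    [-0.017,-0.102,-0.01],
  ],
  rotation=[
    [-0.02,0.01,0.115],
    [-0.05,0.03,0.23],
    [-0.07,0.04,0.345],
    [-0.1,0.06,0.46],
    [-0.12,0.07,0.575],
    [-0.15,0.085,0.69],
    [-0.17,0.1,0.8],
    [-0.195,0.113,0.906],
  ],
)

```text
clock: 19.55
eef_pos: [0.4474, -0.0558, 0.1001]
tool_rot: [0.908, 0.415, 0.046, 0.033]
ft_force: [-0.1, 0.5, 0.2]
grip_width: 0.085
grasp_force: 0.0
```

drive_tool(
  slide=[
    [-0.01,-0.01,0],
    [-0.015,-0.02,0],
    [-0.02,-0.03,-0.005],
    [-0.03,-0.04,-0.01],
    [-0.04,-0.05,-0.01],
    [-0.045,-0.06,-0.015],
    [-0.05,-0.07,-0.02],
    [-0.059,-0.083,-0.02],
  ],
  rotation=[
    [-0.02,0.02,0.115],
    [-0.03,0.05,0.23],
    [-0.05,0.07,0.345],
    [-0.07,0.09,0.46],
    [-0.09,0.12,0.575],
    [-0.1,0.14,0.69],
    [-0.12,0.16,0.8],
    [-0.138,0.185,0.904],
  ],
)

```text
clock: 20.55
eef_pos: [0.4218, -0.0532, 0.1022]
tool_rot: [0.973, 0.2, 0.108, 0.034]
ft_force: [0.5, -0.3, -0.1]
grip_width: 0.0854
grasp_force: 0.0
```

Run:
```python
from plan import *
show()
Q=Rt(-5,70)*R.from_euler('z',177.5,degrees=True);z=Q.as_matrix()[:,2]
G=np.array([.422,-.052,.0355])+.025*z;plan([(G-.1*z,Q),(G,Q)])
```

```text
t 20.55 tcp [ 0.4218 -0.0532  0.1022] q [-0.13   0.045 -0.625  0.674  0.006  2.607] F [ 0.5 -0.3 -0.1] w 0.0854 g 0.0
z [ 0.224 -0.023 -0.974] y [ 0.382 -0.918  0.11 ]
slide [-0.083 -0.05  -0.038] rot [-0.058  0.239  0.898] 
slide [-0.  -0.   0.4] rot [0. 0. 0.]
```

drive_tool(
  slide=[
    [-0.01,-0.005,0],
    [-0.02,-0.01,-0.01],
    [-0.03,-0.02,-0.015],
    [-0.04,-0.025,-0.02],
    [-0.05,-0.03,-0.025],
    [-0.06,-0.04,-0.03],
    [-0.07,-0.045,-0.035],
    [-0.083,-0.05,-0.038],
  ],
  rotation=[
    [-0.01,0.03,0.115],
    [-0.02,0.06,0.23],
    [-0.02,0.09,0.345],
    [-0.03,0.12,0.46],
    [-0.04,0.15,0.575],
    [-0.045,0.18,0.69],
    [-0.05,0.21,0.8],
    [-0.058,0.239,0.898],
  ],
)

```text
clock: 21.55
eef_pos: [0.3962, -0.0497, 0.1059]
tool_rot: [0.985, -0.021, 0.173, 0.011]
ft_force: [-0.5, -0.1, 0.4]
grip_width: 0.0851
grasp_force: 0.0
```

drive_tool(
  slide=[
    [0,0,0.06],
    [0,0,0.12],
    [0,0,0.18],
    [0,0,0.24],
    [0,0,0.3],
    [0,0,0.35],
    [0,0,0.39],
    [0,0,0.395],
  ],
  rotation=[
    [0,0,0],
    [0,0,0],
    [0,0,0],
    [0,0,0],
    [0,0,0],
    [0,0,0],
    [0,0,0],
    [0,0,0],
  ],
)

```text
clock: 22.55
eef_pos: [0.43, -0.0527, 0.0127]
tool_rot: [0.985, -0.021, 0.173, 0.012]
ft_force: [-0.0, 0.5, -1.2]
grip_width: 0.0853
grasp_force: 0.0
```

Run:
```python
from lying import *
show();lying(.46,.62,-.12,.02)
d=bot.camera('side');cv2.imwrite('pics/g4.png',cv2.resize(d['image'][160:310,290:490,::-1],(800,600)))
```

```text
t 22.55 tcp [ 0.43   -0.0527  0.0127] q [-0.133  0.181 -0.856  0.186  0.015  3.054] F [-0.   0.5 -1.2] w 0.0853 g 0.0
z [ 0.34 -0.03 -0.94] y [-0.046 -0.999  0.015]
side 429
((518.7630615234375, -62.787391662597656), (49.291748046875, 120.02265930175781), 83.70882415771484) 0.04785805224777342
top 824
((517.9378662109375, -63.91996765136719), (45.868404388427734, 118.3273696899414), 84.60592651367188) 0.04738515834936474
```

View pics/g4.png

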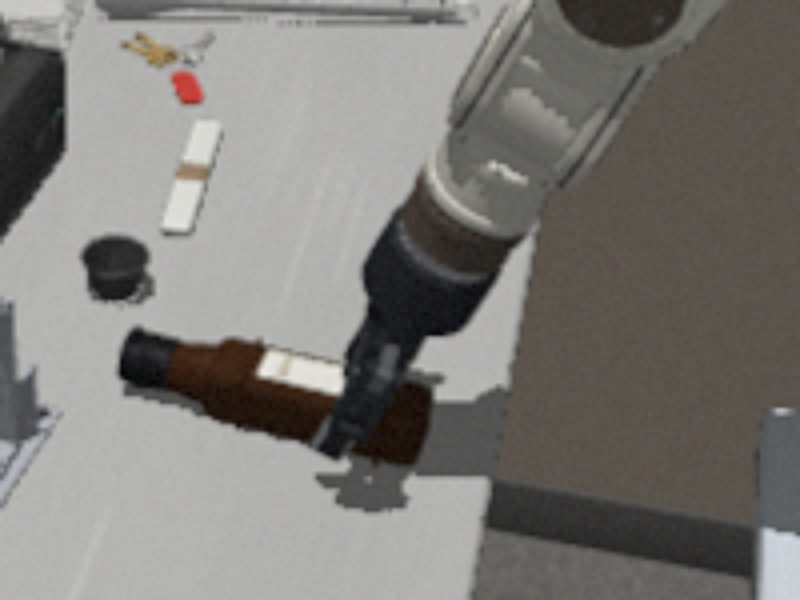

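The open fingers straddle the body near the foot, with the cap at crop (145,358) and the axis within 3 mm of the tool centre. I'll close and work out the flip and raise.

drive_tool(
  slide=[
    [0,0,0],
    [0,0,0],
    [0,0,0],
    [0,0,0],
    [0,0,0],
    [0,0,0],
    [0,0,0],
    [0,0,0],
  ],
  rotation=[
    [0,0,0],
    [0,0,0],
    [0,0,0],
    [0,0,0],
    [0,0,0],
    [0,0,0],
    [0,0,0],
    [0,0,0],
  ],
  gripper=0,
)

```text
clock: 23.7
eef_pos: [0.4307, -0.0532, 0.0145]
tool_rot: [0.984, -0.022, 0.175, 0.012]
ft_force: [-3.3, -0.4, 8.7]
grip_width: 0.0453
grasp_force: 59.2
```

```bash
cat > flip.py <<'E'
from lying import *
import json
show();q=lying(.46,.62,-.12,.02)
o,p,r=state();y=r.as_matrix()[:,1];b0=np.degrees(np.arctan2(y[1],y[0]))+90
d=np.array([np.cos(np.radians(b0)),np.sin(np.radians(b0)),0])
foot=.577-.21*d[0];s=.577-p[0]*d[0]**2  # cap x at .577
cap=np.array([p[0],p[1],0])+d*(.577-p[0])/d[0];cap[2]=.023
print('b0',b0,'cap',cap)
Rb=R.from_euler('z',b0,degrees=True)*R.from_euler('y',90,degrees=True)
t=Rb.inv().apply(p-cap);Rr=Rb.inv()*r
json.dump([b0,t.tolist(),Rr.as_quat().tolist()],open('grip.json','w'))
n=6;T=[(p+[0,0,.022],r)];g0=np.array([.43,-.053]);g1=np.array([.50,.10])
for k in range(1,n+1):
    f=k/n;b=b0+(173-b0)*f
    B=R.from_euler('z',b,degrees=True)*R.from_euler('y',90,degrees=True)
    g=g0+(g1-g0)*f;T.append((np.r_[g,p[2]+.022],B*Rr));print(b.round(1),ik(T[-1][0],T[-1][1].as_matrix()[:,2]))
plan(T)
E
python3 flip.py
```

```text
t 23.7 tcp [ 0.4307 -0.0532  0.0145] q [-0.133  0.176 -0.856  0.186  0.014  3.056] F [-3.3 -0.4  8.7] w 0.0453 g 59.2
z [ 0.344 -0.032 -0.938] y [-0.047 -0.999  0.017]
side 423
((518.4025268554688, -61.59659957885742), (47.257057189941406, 121.549072265625), 81.37700653076172) 0.04788984089905435
top 819
((518.4346923828125, -62.46217346191406), (45.82318115234375, 118.85230255126953), 84.297607421875) 0.047535013645625894
b0 -2.7085790377435046 cap [ 0.577     -0.0601386  0.023    ]
26.6 (array([-0.2 ,  0.18, -0.75,  0.35,  0.2 ]), np.float64(0.0))
55.9 (array([-0.22,  0.27, -0.6 ,  0.55,  0.32]), np.float64(0.0))
85.1 (array([-0.18,  0.39, -0.41,  0.79,  0.35]), np.float64(0.0))
114.4 (array([-0.09,  0.51, -0.21,  1.02,  0.31]), np.float64(0.0))
143.7 (array([ 0.02,  0.61, -0.02,  1.21,  0.22]), np.float64(0.0))
173.0 (array([0.14, 0.69, 0.12, 1.34, 0.1 ]), np.float64(0.0))
slide [ 0.03   0.001 -0.083] rot [0. 0. 0.] 
slide [ 0.037 -0.105  0.012] rot [ 0.353  0.017 -0.959] 
slide [ 0.082 -0.07   0.029] rot [ 0.353  0.017 -0.959] 
slide [ 0.104 -0.019  0.038] rot [ 0.353  0.017 -0.959] 
slide [0.099 0.038 0.037] rot [ 0.353  0.017 -0.959] 
slide [0.069 0.085 0.027] rot [ 0.353  0.017 -0.959] 
slide [0.021 0.11  0.01 ] rot [ 0.353  0.017 -0.959]
```

drive_tool(
  slide=[
    [0.005,0,-0.014],
    [0.01,0,-0.028],
    [0.015,0,-0.042],
    [0.02,0,-0.056],
    [0.025,0,-0.07],
    [0.03,0,-0.083],
    [0.03,0,-0.083],
    [0.03,0,-0.083],
  ],
  rotation=[
    [0,0,0],
    [0,0,0],
    [0,0,0],
    [0,0,0],
    [0,0,0],
    [0,0,0],
    [0,0,0],
    [0,0,0],
  ],
)

```text
clock: 24.8
eef_pos: [0.4302, -0.0523, 0.0357]
tool_rot: [0.984, -0.021, 0.174, 0.012]
ft_force: [0.1, 0.1, -4.3]
grip_width: 0.0454
grasp_force: 60.7
```

drive_tool(
  slide=[
    [0,-0.013,0],
    [0.01,-0.026,0],
    [0.015,-0.04,0.005],
    [0.02,-0.05,0.005],
    [0.025,-0.065,0.01],
    [0.03,-0.08,0.01],
    [0.03,-0.09,0.01],
    [0.037,-0.105,0.012],
  ],
  rotation=[
    [0.044,0,-0.12],
    [0.088,0,-0.24],
    [0.13,0.01,-0.36],
    [0.176,0.01,-0.48],
    [0.22,0.01,-0.6],
    [0.265,0.01,-0.72],
    [0.31,0.015,-0.84],
    [0.353,0.017,-0.959],
  ],
)

```text
clock: 25.8
eef_pos: [0.4409, -0.0267, 0.0354]
tool_rot: [0.958, 0.229, 0.171, -0.033]
ft_force: [0.1, 0.8, -4.6]
grip_width: 0.0452
grasp_force: 60.9
```

drive_tool(
  slide=[
    [0.01,-0.01,0],
    [0.02,-0.02,0.01],
    [0.03,-0.03,0.01],
    [0.04,-0.035,0.015],
    [0.05,-0.045,0.02],
    [0.06,-0.05,0.02],
    [0.07,-0.06,0.025],
    [0.082,-0.07,0.029],
  ],
  rotation=[
    [0.044,0,-0.12],
    [0.088,0,-0.24],
    [0.13,0.01,-0.36],
    [0.176,0.01,-0.48],
    [0.22,0.01,-0.6],
    [0.265,0.01,-0.72],
    [0.31,0.015,-0.84],
    [0.353,0.017,-0.959],
  ],
)

```text
clock: 26.8
eef_pos: [0.453, -0.0016, 0.0354]
tool_rot: [0.869, 0.464, 0.158, -0.075]
ft_force: [-0.5, -0.0, -4.5]
grip_width: 0.0455
grasp_force: 60.9
```

drive_tool(
  slide=[
    [0.013,0,0],
    [0.026,-0.005,0.01],
    [0.04,-0.005,0.015],
    [0.05,-0.01,0.02],
    [0.065,-0.01,0.025],
    [0.08,-0.015,0.03],
    [0.09,-0.015,0.035],
    [0.104,-0.019,0.038],
  ],
  rotation=[
    [0.044,0,-0.12],
    [0.088,0,-0.24],
    [0.13,0.01,-0.36],
    [0.176,0.01,-0.48],
    [0.22,0.01,-0.6],
    [0.265,0.01,-0.72],
    [0.31,0.015,-0.84],
    [0.353,0.017,-0.959],
  ],
)

```text
clock: 27.8
eef_pos: [0.465, 0.0239, 0.0353]
tool_rot: [0.723, 0.668, 0.134, -0.113]
ft_force: [-0.2, 0.5, -3.6]
grip_width: 0.0453
grasp_force: 60.9
```

drive_tool(
  slide=[
    [0.012,0.005,0],
    [0.025,0.01,0.01],
    [0.037,0.015,0.015],
    [0.05,0.02,0.02],
    [0.06,0.025,0.025],
    [0.075,0.03,0.03],
    [0.087,0.035,0.033],
    [0.099,0.038,0.037],
  ],
  rotation=[
    [0.044,0,-0.12],
    [0.088,0,-0.24],
    [0.13,0.01,-0.36],
    [0.176,0.01,-0.48],
    [0.22,0.01,-0.6],
    [0.265,0.01,-0.72],
    [0.31,0.015,-0.84],
    [0.353,0.017,-0.959],
  ],
)

```text
clock: 28.8
eef_pos: [0.4771, 0.0495, 0.0352]
tool_rot: [0.531, 0.829, 0.102, -0.143]
ft_force: [-1.6, 0.1, -5.2]
grip_width: 0.0455
grasp_force: 60.9
```

Run:
```python
from plan import *
import json
show()
b0,t,Rr=json.load(open('grip.json'));Rr=R.from_quat(Rr);t=np.array(t)
o,p,r=state()
def B(b,e):return R.from_euler('z',b,degrees=True)*R.from_euler('y',90+e,degrees=True)
T=[]
for b,e,cap in[(143.7,0,None),(173,0,None),(173,28,(.40,.13,.035)),(173,56,(.48,.145,.032)),(173,84,(.58,.16,.03)),(173,90,(.665,.165,.022))]:
    Q=B(b,e)*Rr
    if cap is None: P=np.array([.43+.07*(5 if b<150 else 6)/6,-.053+.153*(5 if b<150 else 6)/6,.0365])
    else: P=np.array(cap)+B(b,e).apply(t)
    T.append((P,Q));print(P.round(3),'cap',(P-B(b,e).apply(t)).round(3),ik(P,Q.as_matrix()[:,2]))
plan(T)
```

```text
t 28.8 tcp [0.4771 0.0495 0.0352] q [-0.092  0.501 -0.223  1.014  0.312  1.02 ] F [-1.6  0.1 -5.2] w 0.0455 g 60.9
z [-0.13   0.32  -0.938] y [0.909 0.416 0.017]
[0.488 0.075 0.036] cap [0.37  0.161 0.045] (array([ 0.01,  0.61, -0.02,  1.21,  0.22]), np.float64(0.0))
[0.5   0.1   0.036] cap [0.355 0.118 0.045] (array([0.14, 0.69, 0.12, 1.34, 0.1 ]), np.float64(0.0))
[0.532 0.114 0.096] cap [0.4   0.13  0.035] (array([ 0.23,  0.34, -0.25,  0.85, -0.03]), np.float64(0.0))
[0.568 0.134 0.149] cap [0.48  0.145 0.032] (array([ 0.37,  0.13, -0.58,  0.28, -0.27]), np.float64(0.0))
[0.604 0.157 0.175] cap [0.58 0.16 0.03] (array([ 0.51,  0.28, -0.88, -0.62, -0.54]), np.float64(0.0))
[0.673 0.164 0.168] cap [0.665 0.165 0.022] (array([ 0.46,  0.47, -0.79, -0.85, -0.53]), np.float64(0.0))
slide [0.069 0.082 0.021] rot [ 0.35   0.017 -0.953] 
slide [0.021 0.11  0.01 ] rot [ 0.353  0.017 -0.96 ] 
slide [-0.032  0.074 -0.265] rot [ 0.006 -0.977 -0.015] 
slide [-0.161  0.101 -0.188] rot [ 0.006 -0.977 -0.015] 
slide [-0.166  0.107 -0.007] rot [ 0.006 -0.977 -0.015] 
slide [-0.099  0.057  0.258] rot [ 0.001 -0.209 -0.003]
```

drive_tool(
  slide=[
    [0.01,0.01,0],
    [0.017,0.02,0.005],
    [0.026,0.03,0.008],
    [0.035,0.04,0.01],
    [0.043,0.05,0.013],
    [0.05,0.06,0.016],
    [0.06,0.07,0.02],
    [0.069,0.082,0.021],
  ],
  rotation=[
    [0.044,0,-0.12],
    [0.088,0,-0.24],
    [0.13,0.01,-0.36],
    [0.176,0.01,-0.48],
    [0.22,0.01,-0.6],
    [0.265,0.01,-0.72],
    [0.31,0.015,-0.84],
    [0.35,0.017,-0.953],
  ],
)

```text
clock: 29.8
eef_pos: [0.4884, 0.0746, 0.0364]
tool_rot: [0.305, 0.936, 0.063, -0.164]
ft_force: [-0.2, 0.3, -4.3]
grip_width: 0.0456
grasp_force: 60.9
```

drive_tool(
  slide=[
    [0,0.014,0],
    [0.005,0.028,0],
    [0.008,0.04,0],
    [0.01,0.055,0.005],
    [0.013,0.07,0.005],
    [0.015,0.08,0.008],
    [0.018,0.095,0.01],
    [0.021,0.11,0.01],
  ],
  rotation=[
    [0.044,0,-0.12],
    [0.088,0,-0.24],
    [0.13,0.01,-0.36],
    [0.176,0.01,-0.48],
    [0.22,0.01,-0.6],
    [0.265,0.01,-0.72],
    [0.31,0.015,-0.84],
    [0.353,0.017,-0.96],
  ],
)

```text
clock: 30.8
eef_pos: [0.5002, 0.1005, 0.0363]
tool_rot: [0.059, 0.983, 0.02, -0.174]
ft_force: [1.2, 0.7, -3.8]
grip_width: 0.0458
grasp_force: 60.9
```

drive_tool(
  slide=[
    [0,0.01,-0.035],
    [0,0.02,-0.07],
    [-0.005,0.03,-0.1],
    [-0.01,0.035,-0.135],
    [-0.015,0.045,-0.17],
    [-0.02,0.055,-0.2],
    [-0.025,0.065,-0.235],
    [-0.032,0.074,-0.265],
  ],
  rotation=[
    [0,-0.12,0],
    [0,-0.245,0],
    [0,-0.37,0],
    [0,-0.49,-0.01],
    [0,-0.61,-0.01],
    [0,-0.73,-0.01],
    [0,-0.855,-0.01],
    [0.006,-0.977,-0.015],
  ],
)

```text
clock: 31.8
eef_pos: [0.5318, 0.114, 0.0967]
tool_rot: [0.059, 0.996, 0.004, 0.069]
ft_force: [0.2, 0.8, -3.5]
grip_width: 0.0451
grasp_force: 61.1
```

Run:
```python
from plan import *
show()
d=bot.camera('side');cv2.imwrite('pics/g5.png',cv2.resize(d['image'][150:400,180:480,::-1],(720,600)))
```

```text
t 31.8 tcp [0.5318 0.114  0.0967] q [ 0.229  0.328 -0.258  0.851 -0.031  0.344] F [ 0.2  0.8 -3.5] w 0.0451 g 61.1
z [ 0.137 -0.    -0.991] y [0.117 0.993 0.016]
```

View pics/g5.png

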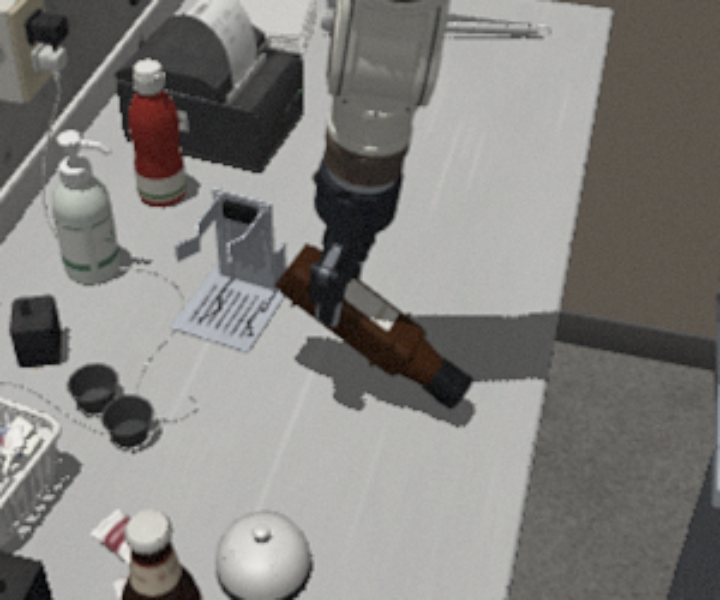

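The side view shows the bottle about 28° raised, cap low at (455,385), foot clear of the stand. Next come the rest of the raise and the move to the stand's front.

drive_tool(
  slide=[
    [-0.015,0.013,-0.03],
    [-0.03,0.026,-0.06],
    [-0.05,0.04,-0.085],
    [-0.07,0.05,-0.11],
    [-0.09,0.063,-0.13],
    [-0.11,0.076,-0.15],
    [-0.135,0.09,-0.17],
    [-0.161,0.101,-0.188],
  ],
  rotation=[
    [0,-0.12,0],
    [0,-0.245,0],
    [0,-0.37,0],
    [0,-0.49,-0.01],
    [0,-0.61,-0.01],
    [0,-0.73,-0.01],
    [0,-0.855,-0.01],
    [0.006,-0.977,-0.015],
  ],
)

```text
clock: 32.85
eef_pos: [0.567, 0.1342, 0.1483]
tool_rot: [0.054, 0.95, -0.012, 0.306]
ft_force: [-0.1, -0.1, -4.7]
grip_width: 0.0457
grasp_force: 61.2
```

drive_tool(
  slide=[
    [-0.02,0.013,-0.005],
    [-0.04,0.026,-0.01],
    [-0.06,0.04,-0.01],
    [-0.08,0.053,-0.01],
    [-0.1,0.067,-0.01],
    [-0.125,0.08,-0.01],
    [-0.145,0.095,-0.01],
    [-0.166,0.107,-0.007],
  ],
  rotation=[
    [0,-0.12,0],
    [0,-0.245,0],
    [0,-0.37,0],
    [0,-0.49,-0.01],
    [0,-0.61,-0.01],
    [0,-0.73,-0.01],
    [0,-0.855,-0.01],
    [0.006,-0.977,-0.015],
  ],
)

```text
clock: 33.85
eef_pos: [0.6027, 0.1571, 0.1739]
tool_rot: [0.046, 0.849, -0.028, 0.526]
ft_force: [-0.3, 0.5, -4.0]
grip_width: 0.0458
grasp_force: 61.3
```

drive_tool(
  slide=[
    [-0.013,0.007,0.03],
    [-0.025,0.014,0.06],
    [-0.037,0.02,0.095],
    [-0.05,0.03,0.13],
    [-0.062,0.036,0.16],
    [-0.075,0.043,0.195],
    [-0.087,0.05,0.23],
    [-0.099,0.057,0.258],
  ],
  rotation=[
    [0,-0.03,0],
    [0,-0.05,0],
    [0,-0.08,0],
    [0,-0.1,0],
    [0,-0.13,0],
    [0,-0.155,0],
    [0,-0.18,0],
    [0,-0.209,0],
  ],
)

```text
clock: 34.85
eef_pos: [0.6736, 0.1637, 0.1686]
tool_rot: [0.045, 0.819, -0.03, 0.571]
ft_force: [1.1, -0.2, -3.5]
grip_width: 0.0453
grasp_force: 61.3
```

```bash
cat > up.py <<'E'
from plan import *
show();o,p,r=state()
c,W=shot('top');d,V=shot('side')
np.save('upV.npy',V);np.save('upW.npy',W)
I=d['image'][190:330,200:340,::-1];J=c['image'][150:290,200:340,::-1]
import sys
cv2.imwrite('pics/'+sys.argv[1],np.hstack([cv2.resize(J,(400,400)),cv2.resize(I,(400,400))]))
for n,Q in(('side',V),('top',W)):
    for z0,z1 in((.01,.035),(.035,.06),(.085,.105),(.105,.125),(.125,.14),(.19,.222),(.222,.25)):
        m=(abs(Q[...,0]-p[0])<.05)&(abs(Q[...,1]-p[1])<.05)&(Q[...,2]>z0)&(Q[...,2]<z1);P=Q[m]
        if len(P)>8:
            k=cv2.minAreaRect((P[:,:2]*1000).astype(np.float32));print(n,z0,len(P),P.min(0).round(4),P.max(0).round(4),np.round(k[0],1),np.round(k[1],1),round(k[2],1))
E
python3 up.py u1.png
```

```text
t 34.85 tcp [0.6736 0.1637 0.1686] q [ 0.462  0.452 -0.807 -0.845 -0.53   0.221] F [ 1.1 -0.2 -3.5] w 0.0453 g 61.3
z [ 0.933 -0.101 -0.347] y [0.108 0.994 0.003]
side 0.01 69 [0.6441 0.1645 0.0211] [0.6875 0.1923 0.0342] [663.7 180.6] [43.3 21. ] 16.6
side 0.035 132 [0.6469 0.1625 0.0351] [0.6865 0.1916 0.06  ] [664.7 179.9] [39.2 22.3] 20.6
side 0.085 123 [0.6422 0.1513 0.0851] [0.6875 0.1938 0.1048] [656.9 179.7] [56.1 27.9] 38.7
side 0.105 146 [0.6414 0.1619 0.1052] [0.6902 0.1935 0.1249] [661.3 184.7] [55.1 26.6] 24.5
side 0.125 91 [0.6445 0.1798 0.1251] [0.6874 0.1937 0.14  ] [665.5 188.1] [43.  13.1] 4.9
side 0.19 406 [0.6236 0.1143 0.19  ] [0.6916 0.2131 0.2219] [636.6 172. ] [93.9 71. ] 44.2
side 0.222 291 [0.6418 0.1398 0.222 ] [0.6863 0.1879 0.2334] [664.6 164.3] [45.3 44.3] 80.2
top 0.085 11 [0.6415 0.1722 0.091 ] [0.646  0.1895 0.1046] [643.  181.1] [17.9  1.6] 75.4
top 0.105 26 [0.6404 0.1643 0.1057] [0.6468 0.1921 0.1247] [642.2 178.5] [28.4  3.4] 75.9
top 0.125 23 [0.6395 0.1602 0.1251] [0.6465 0.1872 0.139 ] [641.9 174. ] [27.9  2.8] 76.3
top 0.19 348 [0.6238 0.1161 0.19  ] [0.6869 0.2131 0.222 ] [655.4 164.5] [96.9 63. ] 89.8
top 0.222 475 [0.6406 0.1391 0.2221] [0.6846 0.1842 0.2339] [662.9 161.4] [44.7 42.5] 85.6
```

View pics/u1.png

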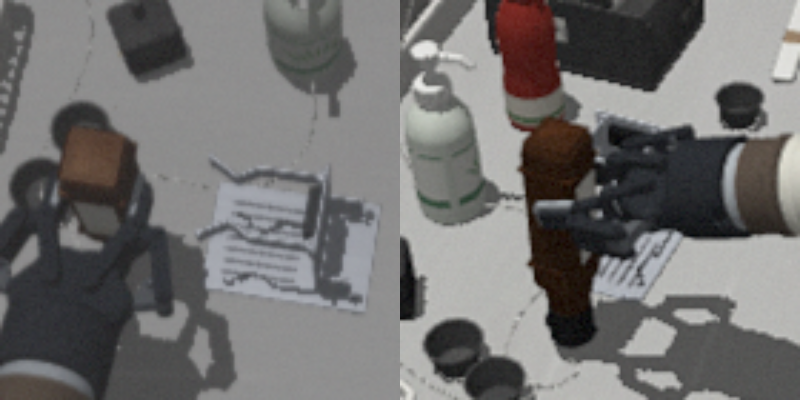

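The bottle is held cap-down in front of the stand and leans about 3° (cap toward +y), with the foot top at z≈0.232. I'll straighten it and line it up with the seat axis, low over the plate.

Run:
```python
from plan import *
o,p,r=state()
C=np.array([.6658,.173,.0215]);u=np.array([-.004,-.052,1]);u/=np.linalg.norm(u)
R1=R.from_euler('z',-.8,degrees=True)*R.from_rotvec(np.cross(u,[0,0,1]))
ex=np.array([-.1216,-.9926,0]);s=np.array([.666,.048,0])
cap=s-ex*.118+[0,0,.010];print('cap',cap)
P=cap+R1.apply(p-C);Q=R1*r;print(P,ik(P,Q.as_matrix()[:,2]))
T=[(P,Q),(P+ex*.05,Q),(P+ex*.085,Q),(P+ex*.12,Q)];plan(T)
for q in T:print(ik(q[0],q[1].as_matrix()[:,2]))
```

```text
cap [0.6803488 0.1651268 0.01     ]
[0.68865838 0.16335606 0.15696756] (array([ 0.46,  0.52, -0.75, -0.85, -0.56]), np.float64(0.0))
slide [0.021 0.005 0.072] rot [ 0.062 -0.003 -0.088] 
slide [ 0.009 -0.2    0.004] rot [0. 0. 0.] 
slide [ 0.006 -0.14   0.002] rot [0. 0. 0.] 
slide [ 0.006 -0.14   0.002] rot [0. 0. 0.] 
(array([ 0.46,  0.52, -0.75, -0.85, -0.56]), np.float64(0.0))
(array([ 0.37,  0.5 , -0.82, -0.92, -0.47]), np.float64(0.0))
(array([ 0.29,  0.5 , -0.86, -0.97, -0.4 ]), np.float64(0.0))
(array([ 0.21,  0.49, -0.89, -1.01, -0.33]), np.float64(0.0))
```

drive_tool(
  slide=[
    [0.004,0,0.012],
    [0.008,0,0.024],
    [0.012,0,0.036],
    [0.016,0,0.048],
    [0.02,0.005,0.06],
    [0.021,0.005,0.072],
    [0.021,0.005,0.072],
    [0.021,0.005,0.072],
  ],
  rotation=[
    [0.01,0,-0.015],
    [0.02,0,-0.03],
    [0.03,0,-0.045],
    [0.04,0,-0.06],
    [0.05,0,-0.075],
    [0.062,0,-0.088],
    [0.062,0,-0.088],
    [0.062,0,-0.088],
  ],
)

```text
clock: 35.95
eef_pos: [0.688, 0.1633, 0.1574]
tool_rot: [0.036, 0.82, -0.055, 0.569]
ft_force: [0.1, 0.7, -4.5]
grip_width: 0.0457
grasp_force: 61.4
```

drive_tool(
  slide=[
    [0,-0.03,0],
    [0,-0.06,0],
    [0,-0.08,0],
    [0,-0.1,0],
    [0.005,-0.12,0],
    [0.005,-0.14,0.002],
    [0.006,-0.15,0.002],
    [0.006,-0.15,0.002],
  ],
  rotation=[
    [0,0,0],
    [0,0,0],
    [0,0,0],
    [0,0,0],
    [0,0,0],
    [0,0,0],
    [0,0,0],
    [0,0,0],
  ],
)

```text
clock: 36.95
eef_pos: [0.6834, 0.1258, 0.1577]
tool_rot: [0.036, 0.82, -0.055, 0.569]
ft_force: [-0.4, 0.0, -3.8]
grip_width: 0.0454
grasp_force: 61.4
```

```bash
python3 up.py u2.png
```

```text
t 36.95 tcp [0.6834 0.1258 0.1577] q [ 0.392  0.482 -0.818 -0.894 -0.496  0.149] F [-0.4  0.  -3.8] w 0.0454 g 61.4
z [ 0.929 -0.132 -0.347] y [ 0.122  0.991 -0.049]
side 0.01 113 [0.6533 0.12   0.0101] [0.6957 0.1469 0.0349] [672.4 135.9] [42.4 21.7] 17.3
side 0.035 107 [0.6558 0.1169 0.0351] [0.6895 0.1465 0.0596] [669.6 135.5] [36.4 20.8] 32.8
side 0.085 136 [0.6494 0.0764 0.0851] [0.7014 0.1543 0.1049] [660.4 123.6] [86.4 43.7] 50.1
side 0.105 111 [0.6493 0.0763 0.105 ] [0.6977 0.1531 0.1246] [659.1 120.7] [83.7 38. ] 54.6
side 0.125 69 [0.6507 0.1166 0.1251] [0.6982 0.1533 0.14  ] [668.  141.4] [54.5 26.2] 29.4
side 0.19 471 [0.6338 0.0887 0.1901] [0.7013 0.1639 0.2217] [667.5 126.2] [75.2 67.4] 89.9
top 0.01 12 [0.652  0.111  0.0122] [0.6619 0.1223 0.0338] [657.6 117.2] [ 2.3 15. ] 38.4
top 0.085 30 [0.65   0.0777 0.0865] [0.7006 0.1521 0.1047] [675.3 115. ] [50.5 74.3] 0.2
top 0.105 72 [0.6492 0.0759 0.1054] [0.703  0.1486 0.1248] [676.2 112.2] [72.5 53.7] 89.6
top 0.125 24 [0.6492 0.1192 0.1257] [0.6555 0.1478 0.14  ] [651.5 133.8] [29.2  2.2] 78.4
top 0.19 615 [0.6334 0.0877 0.19  ] [0.6974 0.1516 0.2218] [665.4 118.2] [65.8 61. ] 85.4
```

View pics/u2.png

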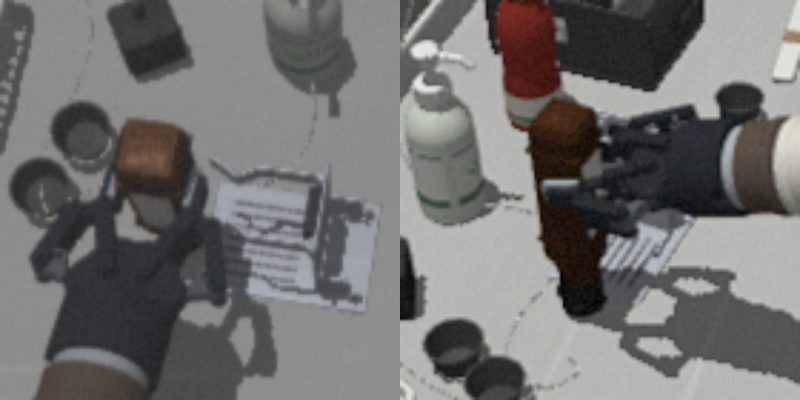

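Now the bottle is upright (cap y≈0.128, body y≈0.129). Before pushing I'll check the jaw-tip midpoint from the first picture against the line.

Run:
```python
from plan import *
c=bot.camera('top');K=c['camera_matrix'];M=R.from_quat(c['orientation'])
def gp(u,v,z):
    d=M.apply([(u-K[0,2])/K[0,0],-(v-K[1,2])/K[1,1],-1]);return (np.array(c['xyz'])+d*(z-c['xyz'][2])/d[2])
tips=np.array([gp(260+x/5-.5,190+y/5-.5,.121) for x,y in[(70,78),(45,212)]]);print(tips.round(4),tips.mean(0))
n=np.array([gp(260+x/5-.5,190+y/5-.5,.121) for x,y in[(115,108),(97,195)]]);print('lips',n.round(4),n.mean(0))
ex=np.array([-.1216,-.9926]);s=np.array([.666,.048])
for q in(tips.mean(0),n.mean(0),np.array([.6745,.1285])):
    d=q[:2]-s;print('along',d@ex,'lateral',d@[ex[1],-ex[0]])
o,p,r=state();e=np.r_[ex,0];plan([(p+e*.05,r),(p+e*.083,r),(p+[0,0,-.005],r)])
```

```text
[[0.7001 0.0945 0.121 ]
 [0.6404 0.1022 0.121 ]] [0.67023914 0.09833017 0.121     ]
lips [[0.6871 0.0746 0.121 ]
 [0.6484 0.0806 0.121 ]] [0.66778007 0.07760571 0.121     ]
along -0.0504732056222148 lateral 0.001912377608730899
along -0.029603082151935137 lateral 0.0018331517009760505
along -0.0809379 lateral 0.0013517000000000477
slide [ 0.009 -0.2    0.003] rot [0. 0. 0.] 
slide [ 0.006 -0.132  0.002] rot [0. 0. 0.] 
slide [0.003 0.333 0.001] rot [0. 0. 0.]
```

drive_tool(
  slide=[
    [0,-0.025,0],
    [0,-0.05,0],
    [0.003,-0.075,0],
    [0.005,-0.1,0],
    [0.006,-0.125,0],
    [0.007,-0.15,0.002],
    [0.008,-0.175,0.003],
    [0.009,-0.2,0.003],
  ],
  rotation=[
    [0,0,0],
    [0,0,0],
    [0,0,0],
    [0,0,0],
    [0,0,0],
    [0,0,0],
    [0,0,0],
    [0,0,0],
  ],
)

```text
clock: 38.1
eef_pos: [0.6771, 0.0758, 0.1578]
tool_rot: [0.036, 0.82, -0.055, 0.569]
ft_force: [1.3, 2.0, -4.4]
grip_width: 0.0451
grasp_force: 61.8
```

drive_tool(
  slide=[
    [0,-0.02,0],
    [0,-0.04,0],
    [0.003,-0.06,0],
    [0.004,-0.08,0],
    [0.005,-0.1,0],
    [0.006,-0.12,0.002],
    [0.006,-0.132,0.002],
    [0.006,-0.132,0.002],
  ],
  rotation=[
    [0,0,0],
    [0,0,0],
    [0,0,0],
    [0,0,0],
    [0,0,0],
    [0,0,0],
    [0,0,0],
    [0,0,0],
  ],
)

```text
clock: 39.1
eef_pos: [0.6732, 0.045, 0.1577]
tool_rot: [0.035, 0.82, -0.053, 0.569]
ft_force: [1.9, 4.7, -5.0]
grip_width: 0.0453
grasp_force: 62.4
```

```bash
python3 up.py u3.png; python3 -c "
from plan import *
o,p,r=state();plan([(p+[0,0,-.005],r),(p-r.as_matrix()[:,2]*.1,r)])"
```

```text
t 39.1 tcp [0.6732 0.045  0.1577] q [ 0.211  0.463 -0.908 -0.996 -0.325  0.074] F [ 1.9  4.7 -5. ] w 0.0453 g 62.4
z [ 0.929 -0.127 -0.347] y [ 0.118  0.992 -0.048]
side 0.01 199 [ 0.6262 -0.0049  0.0101] [0.6855 0.068  0.0349] [648.5  30.3] [83.1 36.1] 54.7
side 0.035 181 [ 0.6265 -0.005   0.0351] [0.6806 0.0663 0.0594] [648.7  30.6] [82. 30.] 57.6
side 0.085 124 [0.638  0.0299 0.0851] [0.7056 0.0948 0.1049] [673.   64.7] [82.8 41.8] 21.9
side 0.105 208 [0.6391 0.0126 0.1051] [0.7077 0.0946 0.1248] [668.2  55. ] [93.9 58.9] 76.3
side 0.125 74 [0.6406 0.0321 0.1252] [0.6859 0.0729 0.14  ] [656.6  59.2] [54.9 28.1] 34.2
side 0.19 415 [ 6.233e-01 -1.000e-04  1.901e-01] [0.6912 0.0734 0.222 ] [654.5  33.5] [79.8 57.2] 76.2
top 0.01 31 [ 0.6267 -0.0033  0.0103] [0.6943 0.082  0.0349] [668.2  44.4] [82.9 68.7] 77.6
top 0.035 41 [ 0.6267 -0.0032  0.0354] [0.6953 0.0596 0.0576] [665.6  29.5] [52.7 69.7] 77.9
top 0.085 38 [0.6273 0.0056 0.0873] [0.6995 0.0929 0.1047] [663.2  51.1] [87.4 67.8] 86.9
top 0.105 127 [0.6275 0.0055 0.105 ] [0.7021 0.0944 0.125 ] [664.6  52.3] [89.  69.1] 86.0
top 0.125 60 [0.6383 0.0072 0.1251] [0.6966 0.067  0.1381] [657.5  25.7] [35.7 78.3] 40.7
top 0.19 606 [0.6233 0.0203 0.1902] [0.6877 0.0834 0.2219] [656.3  49.9] [62.7 61.9] 85.8
slide [0.019 0.001 0.007] rot [0. 0. 0.] 
slide [-0.019 -0.001 -0.407] rot [0. 0. 0.]
```

View pics/u3.png

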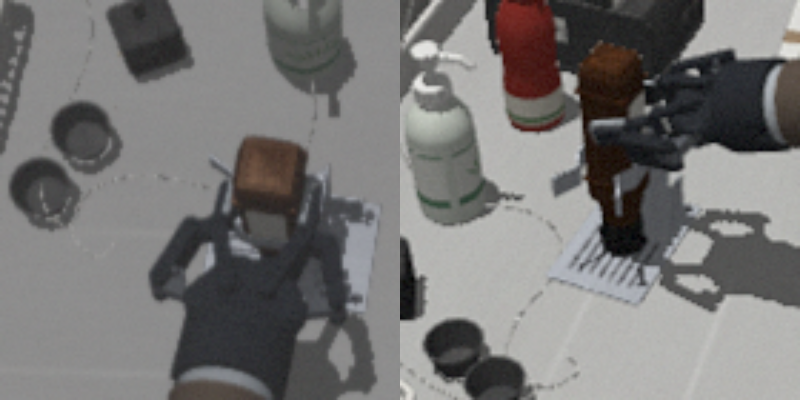

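The bottle is in the stand: cap y≈0.049, and the jaw spread is back to its starting width (x 0.6275–0.702). Now I'll lower the cap onto the plate.

drive_tool(
  slide=[
    [0.004,0,0.001],
    [0.008,0,0.003],
    [0.012,0,0.004],
    [0.016,0.001,0.006],
    [0.02,0.001,0.008],
    [0.024,0.001,0.009],
    [0.027,0.001,0.01],
    [0.027,0.001,0.01],
  ],
  rotation=[
    [0,0,0],
    [0,0,0],
    [0,0,0],
    [0,0,0],
    [0,0,0],
    [0,0,0],
    [0,0,0],
    [0,0,0],
  ],
)

```text
clock: 40.2
eef_pos: [0.6744, 0.045, 0.1531]
tool_rot: [0.036, 0.818, -0.054, 0.571]
ft_force: [-0.5, 4.6, 1.2]
grip_width: 0.0452
grasp_force: 62.2
```

drive_tool(
  slide=[
    [0.004,0,0.001],
    [0.008,0,0.003],
    [0.012,0,0.004],
    [0.016,0.001,0.006],
    [0.016,0.001,0.006],
    [0.016,0.001,0.006],
    [0.016,0.001,0.006],
    [0.016,0.001,0.006],
  ],
  rotation=[
    [0,0,0],
    [0,0,0],
    [0,0,0],
    [0,0,0],
    [0,0,0],
    [0,0,0],
    [0,0,0],
    [0,0,0],
  ],
)

```text
clock: 41.2
eef_pos: [0.6762, 0.0449, 0.1532]
tool_rot: [0.037, 0.816, -0.053, 0.575]
ft_force: [-4.2, 5.0, 10.3]
grip_width: 0.0454
grasp_force: 61.5
```

```bash
python3 up.py u4.png | grep -E "^t|^z|side 0.01|0.222|0.19|side 0.125"
python3 - <<'E'
import numpy as np
for n in('upV','upW'):
    Q=np.load(n+'.npy');m=(abs(Q[...,0]-.666)<.018)&(abs(Q[...,1]-.048)<.018)&(Q[...,2]>.2);P=Q[m];print(n,len(P),np.percentile(P[:,2],[10,50,90]))
E
```

```text
t 41.2 tcp [0.6762 0.0449 0.1532] q [ 0.211  0.494 -0.91  -1.044 -0.328  0.073] F [-4.2  5.  10.3] w 0.0454 g 61.5
z [ 0.934 -0.129 -0.334] y [ 0.121  0.992 -0.045]
side 0.01 211 [ 0.6263 -0.0046  0.01  ] [0.6979 0.0671 0.035 ] [652.3  34.7] [79.2 51.1] 23.8
side 0.125 67 [0.6311 0.0153 0.1253] [0.6887 0.0725 0.1391] [651.3  51.1] [75.3 30.7] 39.7
side 0.19 366 [0.6425 0.0244 0.1901] [0.693  0.074  0.2189] [668.1  48. ] [48.9 47. ] 83.8
top 0.01 30 [ 0.6276 -0.0033  0.0108] [0.6936 0.0611 0.0343] [666.5  30.8] [52.8 67.8] 75.5
top 0.035 40 [ 0.6267 -0.0033  0.0357] [0.6953 0.0577 0.0594] [665.8  28.7] [51.3 70.4] 77.9
top 0.085 34 [0.6276 0.0056 0.0861] [0.6993 0.0928 0.105 ] [663.3  50.6] [87.4 68.4] 87.6
top 0.105 142 [0.6277 0.0056 0.105 ] [0.7041 0.0947 0.125 ] [665.7  53.1] [89.2 69. ] 84.7
top 0.125 57 [0.6407 0.0073 0.125 ] [0.6956 0.0693 0.1388] [657.1  28. ] [34.1 80.3] 39.1
top 0.19 560 [0.6405 0.0217 0.1901] [0.6899 0.0707 0.2178] [666.1  45.3] [46.1 47.4] 82.1
upV 173 [0.20931023 0.21431723 0.21604909]
upW 328 [0.21173135 0.21373309 0.21564139]
```

The foot top is at 0.214 m (plate 0.004 + 0.210), so the cap is on the plate. I'll relieve the press, open, and retreat along the tool axis.

drive_tool(
  slide=[
    [-0.008,0,-0.003],
    [-0.018,-0.001,-0.007],
    [-0.018,-0.001,-0.007],
    [-0.018,-0.001,-0.007],
    [-0.018,-0.001,-0.007],
    [-0.018,-0.001,-0.007],
    [-0.018,-0.001,-0.007],
    [-0.018,-0.001,-0.007],
  ],
  rotation=[
    [0,0,0],
    [0,0,0],
    [0,0,0],
    [0,0,0],
    [0,0,0],
    [0,0,0],
    [0,0,0],
    [0,0,0],
  ],
)

```text
clock: 42.3
eef_pos: [0.6742, 0.0449, 0.153]
tool_rot: [0.036, 0.819, -0.054, 0.57]
ft_force: [0.6, 6.4, 1.6]
grip_width: 0.0455
grasp_force: 62.1
```

drive_tool(
  slide=[
    [0,0,0],
    [0,0,0],
    [0,0,0],
    [0,0,0],
    [0,0,0],
    [0,0,0],
    [0,0,0],
    [0,0,0],
  ],
  rotation=[
    [0,0,0],
    [0,0,0],
    [0,0,0],
    [0,0,0],
    [0,0,0],
    [0,0,0],
    [0,0,0],
    [0,0,0],
  ],
  gripper=1,
)

```text
clock: 43.3
eef_pos: [0.6731, 0.0435, 0.1513]
tool_rot: [0.036, 0.82, -0.055, 0.569]
ft_force: [0.3, 0.0, 0.1]
grip_width: 0.0854
grasp_force: 0.0
```

drive_tool(
  slide=[
    [0,0,-0.05],
    [0,0,-0.1],
    [0,0,-0.15],
    [0,0,-0.2],
    [0,0,-0.26],
    [0,0,-0.32],
    [0,0,-0.38],
    [0,0,-0.42],
  ],
  rotation=[
    [0,0,0],
    [0,0,0],
    [0,0,0],
    [0,0,0],
    [0,0,0],
    [0,0,0],
    [0,0,0],
    [0,0,0],
  ],
)

```text
clock: 44.3
eef_pos: [0.5806, 0.0598, 0.1909]
tool_rot: [0.037, 0.821, -0.056, 0.567]
ft_force: [0.3, 0.6, 0.5]
grip_width: 0.0851
grasp_force: 0.0
```

Run:
```python
from plan import *
show()
c,W=shot('top');d,V=shot('side')
for n,Q in(('side',V),('top',W)):
    for z0,z1 in((.012,.035),(.13,.19),(.205,.225),(.105,.125)):
        m=(abs(Q[...,0]-.666)<.045)&(Q[...,1]>(.0 if z0>.1 and z0<.11 else .02))&(Q[...,1]<.11)&(Q[...,2]>z0)&(Q[...,2]<z1);P=Q[m]
        if len(P)>8: print(n,z0,len(P),P.min(0).round(4),P.max(0).round(4),np.median(P,0).round(4))
cv2.imwrite('pics/u5.png',np.hstack([cv2.resize(c['image'][150:290,200:340,::-1],(400,400)),cv2.resize(d['image'][190:330,200:340,::-1],(400,400))]))
```

```text
t 44.3 tcp [0.5806 0.0598 0.1909] q [ 0.323  0.265 -1.087 -0.956 -0.434  0.121] F [0.3 0.6 0.5] w 0.0851 g 0.0
z [ 0.927 -0.133 -0.35 ] y [ 0.124  0.991 -0.05 ]
side 0.012 103 [0.6378 0.0205 0.0121] [0.6889 0.0662 0.0349] [0.6608 0.06   0.0233]
side 0.13 434 [0.6416 0.0289 0.13  ] [0.6899 0.0743 0.1899] [0.6572 0.0672 0.16  ]
side 0.205 245 [0.6438 0.027  0.205 ] [0.6883 0.0719 0.2179] [0.6639 0.0538 0.2137]
side 0.105 314 [0.629  0.0125 0.105 ] [0.7061 0.1057 0.1248] [0.6514 0.0679 0.1158]
top 0.012 45 [0.6444 0.0287 0.0122] [0.6572 0.0608 0.0346] [0.6481 0.0463 0.0229]
top 0.13 200 [0.6395 0.0206 0.1301] [0.6855 0.0707 0.1899] [0.6429 0.0417 0.161 ]
top 0.205 481 [0.6416 0.0236 0.2051] [0.6875 0.0698 0.2183] [0.6622 0.0457 0.2132]
top 0.105 315 [0.6269 0.0056 0.1051] [0.7036 0.1037 0.125 ] [0.6492 0.0273 0.1188]
```

View pics/u5.png

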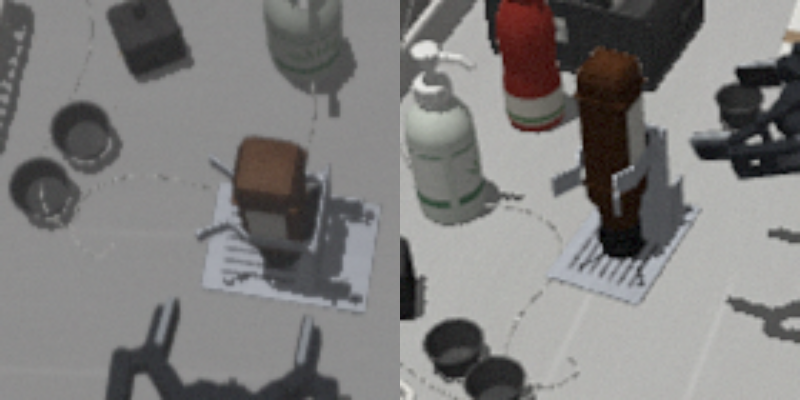

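The bottle stands free in the closed jaws with its cap on the plate. Joint 3 sits close to its range limit, so I'll lift the arm slightly before handing in.

drive_tool(
  slide=[
    [-0.03,0,-0.01],
    [-0.06,0,-0.02],
    [-0.1,0,-0.03],
    [-0.13,0,-0.04],
    [-0.16,0,-0.05],
    [-0.2,0,-0.06],
    [-0.23,0,-0.07],
    [-0.23,0,-0.07],
  ],
  rotation=[
    [0,0,0],
    [0,0,0],
    [0,0,0],
    [0,0,0],
    [0,0,0],
    [0,0,0],
    [0,0,0],
    [0,0,0],
  ],
)

```text
clock: 45.4
eef_pos: [0.5853, 0.062, 0.2509]
tool_rot: [0.037, 0.821, -0.056, 0.568]
ft_force: [0.3, 0.0, 0.4]
grip_width: 0.0853
grasp_force: 0.0
```

```bash
python3 -c "
from plan import *
show(); print(bot.job_done())"
```

```text
t 45.4 tcp [0.5853 0.062  0.2509] q [ 0.325  0.057 -1.001 -0.662 -0.436  0.122] F [0.3 0.  0.4] w 0.0853 g 0.0
z [ 0.927 -0.133 -0.35 ] y [ 0.124  0.991 -0.049]
the job is handed in; nothing more can be done
None
```

I handed the job in at about 45 s: the bottle was laid on its side and let go, then raised over its cap and pushed home in the stand, and the last pictures show it upright, cap on the drip plate, jaws closed and arm clear; the hand-in call gave no verdict.

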